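# Clear the marbling bench: drain the mixing pebbles, then rack the colours

### The arm

A 6-joint arm with a two-finger parallel gripper is mounted at the origin on the work surface. World frame = base frame: x ahead of the robot, y to its left, z up, the work surface at z = 0. Lengths are in m, angles in degrees, forces in N, time in s.
With the tool pointing down it reaches from about 0.4 to 0.825 m from the base axis. Payload 7 kg.
Tool frame: the origin (TCP) lies on the centre line of the jaws, within the pads' length; the fingertips stand 22 mm ahead of it and the grasp point (between the pads) lies 3 mm ahead of it (ctrl.finger_overhang is the distance from the TCP to the fingertips, in m); z points along the fingers, y is the line along which they close (so a half turn about z gives the same grasp; the last joint's range is limited). The gripper opens to 88 mm and grips with 3 to 60 N. Pads are 19 mm wide; open, the fingers measure 130 mm over their backs; the gripper's body (78 mm by 193 mm) begins 47 mm behind the grasp point.
Start: joints at [84.918, 20.546, 0.682, 0, -70.136, -16.507], TCP at [0.248, 0.628, 0.249] pointing down, gripper open.
Joint ranges: [-176.03, 176.03], [-82.01, 121.73], [-58.28, 71.71], [-173.87, 95.51], [-174.79, -0.11], [-173.66, 173.66]. Speed limits (degrees/s): [136.94, 136.94, 172.46, 180, 180, 180].

### API

Orientations are given as [roll, pitch, yaw] about the fixed x, y, z axes, in that order (R = Rz(yaw) Ry(pitch) Rx(roll)).
In Python, from plant import ctrl gives the robot as it stands. The module is installed in compiled form; this text tells all that it offers.
- The arm moves only by the shell command python3 -m creep 'ROWS'. ROWS is JSON, a list of rows, each an object with "grip": the closure, from 0 (fully open) to 1 (shut); "delta_pos": the shift along the tool's x, y, z scaled (see below), a list of three; "rotation": the turn, a rotation vector about the tool's x, y, z scaled (see below), a list of three. A call has 1 to 5 rows; each row is the pose to reach, as a shift and turn from the pose commanded when the call began, along the tool's axes at that moment; what a row does not reach only later rows make up. The controller multiplies each number of a shift by 10 cm and each number of a turn by pi/2 rad. A row lasts 1/10 s, in which the tool goes at most 50 mm and 8.59 degrees, less where a joint would pass 70% of its speed; a pose out of reach is approached as far as the arm can. A call with a number of a shift or a turn outside -1 to 1 is refused whole. A call with a gripper value outside its range is refused whole. The fingers move at their own pace and stop on an object; the grip force is fixed at half the most. Time passes only in rows, so rows that repeat a pose let the fingers close. It gives the time, the measured TCP pose, the force, the opening and the grip force at its end, in the units of the state.
- ctrl.get_obs(): the state, without advancing time (a new reading comes with each control period).
- ctrl.snapshot(name): name is "scene" or "top" or "wrist"; returns a dict with "color" (400x640x3 uint8, red, green, blue), "intrinsics" (3x3 intrinsics, pixels), "distortion" ([k1, k2, p1, p2, k3] as OpenCV has them; the pictures are not rectified), "R" (3x3) and "t" (3): a world point X has camera coordinates R X + t. Camera axes: x right, y down, z forward; pixel columns grow to the right and rows downward; lengths in m; the calibration is good to about 2 mm. A picture is of the moment at which its call begins. There is no depth.
- ctrl.close_job(): hands the job in; it is judged then, once.
The state is a dict: "clock": time; "joint_pos": joint angles; "qvel": joint speeds; "tau": joint torques, N m; "tool_pos": TCP position; "orientation": TCP orientation; "force": force on the tool from outside, world axes, zero at the start; "moment": the same for the moment, N m; "opening": finger opening in m; "gripper_force": force on a finger pad.
Only numpy, scipy, OpenCV 4.12 (cv2) and the standard library are available. Lean on these libraries where they do the work, as an engineer would, in place of code of your own. Each camera call takes 0.05 s, during which the arm holds its last target. There are 200 camera calls.

### The job

Tip all the rinsed mixing pebbles out of the little pot into the steel draining tray, and stand the empty pot upright on the round cork mat. Then put the paint jars upright and fully down into the rack pockets marked with their own colours, one after the other in the order of the dots: yellow (one), red (two), blue (three), green (four), passing over any colour that is not there. Leave the bottle, the towel roll and the comb where they are.

Things in the scene. Friction and masses are not known exactly. Their poses are not given: they have to be found in the camera images.
- pot: small open aluminium pot, 76 mm across at the base, 100 mm at the rim, 70 mm high, wall 3 mm, floor 4 mm thick, about 200 g. Origin: centre of its underside, z up out of the mouth. Its one handle, a level round wooden bar 16 mm thick, points along the pot's own -x, centre line 55 mm above the underside, bare from 55 to 123 mm from the pot's axis
- pot_grip (a point): point on the handle's centre line, 95 mm from the pot's axis and 55 mm above the underside: where to grip
- pot_rim (a point): centre of the pot's mouth, 70 mm above its underside
- tray: fixed shallow steel draining tray, open at the top, 200 mm (its x) by 270 mm (its y) by 35 mm high, walls and floor about 4 mm. Origin: centre of its underside
- mat: fixed round cork mat, 136 mm across, 4 mm thick. Origin: centre of its underside
- rack: fixed light wooden rack, 76 mm (its x) by 220 mm (its y), 26 mm high, with four round pockets 48 mm across and 16 mm deep in a row along y, 53 mm apart, the first at its +y end. Each is marked on both sides by dots in its colour: one yellow dot, two red, three blue, four green. Origin: centre of its underside
- pocket1 (a point): centre of the floor of the first pocket (one yellow dot), 10 mm above the table, 16 mm below the rack's top
- pocket2 (a point): centre of the floor of the second pocket (two red dots), 10 mm above the table, 16 mm below the rack's top
- pocket3 (a point): centre of the floor of the third pocket (three blue dots), 10 mm above the table, 16 mm below the rack's top
- pocket4 (a point): centre of the floor of the fourth pocket (four green dots), 10 mm above the table, 16 mm below the rack's top
- jar_yellow: closed little yellow paint jar with a white lid bearing a yellow disc, a cylinder 42 mm across and 48 mm high, 110 g, heavy-bottomed, standing on the table. Origin: centre of its underside, z up. May be absent (None)
- jar_red: closed little red paint jar with a white lid bearing a red disc, a cylinder 42 mm across and 48 mm high, 110 g, heavy-bottomed, standing on the table. Origin: centre of its underside, z up. May be absent (None)
- jar_blue: closed little blue paint jar with a white lid bearing a blue disc, a cylinder 42 mm across and 48 mm high, 110 g, heavy-bottomed, standing on the table. Origin: centre of its underside, z up. May be absent (None)
- jar_green: closed little green paint jar with a white lid bearing a green disc, a cylinder 42 mm across and 48 mm high, 110 g, heavy-bottomed, standing on the table. Origin: centre of its underside, z up. May be absent (None)
- pebble1: green glass rinsed mixing pebble, a rounded disc 23 mm across and 16 mm thick, 18 g, lying in the pot. Origin: centre of one flat face, z along its 16 mm thickness. May be absent (None)
- pebble2: terracotta rinsed mixing pebble, a rounded disc 23 mm across and 16 mm thick, 18 g, lying in the pot. Origin: centre of one flat face, z along its 16 mm thickness. May be absent (None)
- pebble3: blue rinsed mixing pebble, a rounded disc 23 mm across and 16 mm thick, 18 g, lying in the pot. Origin: centre of one flat face, z along its 16 mm thickness. May be absent (None)
- pebble4: pale marble rinsed mixing pebble, a rounded disc 23 mm across and 16 mm thick, 18 g, lying in the pot. Origin: centre of one flat face, z along its 16 mm thickness. May be absent (None)
- pebble5: amber glass rinsed mixing pebble, a rounded disc 23 mm across and 16 mm thick, 18 g, lying in the pot. Origin: centre of one flat face, z along its 16 mm thickness. May be absent (None)
- water_bottle: bystander: clear bottle with blue label, 64 mm across, 190 mm tall, standing. Origin: centre of its underside
- towel_roll: bystander: white paper towel roll, 110 mm across, 220 mm tall, standing. Origin: centre of its underside
- comb: bystander: wooden marbling comb with wire teeth, 240 mm long along its y, lying flat, 12 mm high. Origin: centre of its underside
There are look-alikes about, which are no part of the job. Of the things that look like the rack, take the one that is nearest to the robot's base at the start. There is more than one size of the pot; the one meant has the size given above.

How it is judged (in metres and radians):
On the way, in this order (a step that is already met when the one before it is completed fails the run):
1. the pot is tipped well over (more than 63 degrees) above the tray (angle between pot's own z axis and vertical above 1.1 rad and x of pot_rim in the frame of tray between -0.12 and 0.12 m and y of pot_rim in the frame of tray between -0.155 and 0.155 m), for 0.05 s.
2. all the pebbles lie in the tray and the pot stands upright on the cork mat, let go (x of pebble1 in the frame of tray between -0.098 and 0.098 m and y of pebble1 in the frame of tray between -0.133 and 0.133 m and z of each of pebble1, pebble2, pebble3, pebble4, pebble5 in the frame of tray below 0.045 m and linear speed of each of pebble1, pebble2, pebble3, pebble4, pebble5 below 0.05 m/s and x of pebble2 in the frame of tray between -0.098 and 0.098 m and y of pebble2 in the frame of tray between -0.133 and 0.133 m and x of pebble3 in the frame of tray between -0.098 and 0.098 m and y of pebble3 in the frame of tray between -0.133 and 0.133 m and x of pebble4 in the frame of tray between -0.098 and 0.098 m and y of pebble4 in the frame of tray between -0.133 and 0.133 m and x of pebble5 in the frame of tray between -0.098 and 0.098 m and y of pebble5 in the frame of tray between -0.133 and 0.133 m and horizontal distance between pot and mat below 0.03 m and angle between pot's own z axis and vertical below 0.1 rad and z of pot in the frame of mat below 0.01 m and linear speed of pot below 0.03 m/s and contact force between the fingers and pot below 0.2 N), for 0.3 s.
3. the yellow jar stands in the first pocket, let go (horizontal distance between jar_yellow and pocket1 below 0.006 m and z of jar_yellow in the frame of pocket1 below 0.006 m and angle between jar_yellow's own z axis and vertical below 0.15 rad and contact force between the fingers and jar_yellow below 0.2 N), for 0.2 s.
4. the red jar stands in the second pocket, let go (horizontal distance between jar_red and pocket2 below 0.006 m and z of jar_red in the frame of pocket2 below 0.006 m and angle between jar_red's own z axis and vertical below 0.15 rad and contact force between the fingers and jar_red below 0.2 N), for 0.2 s.
5. the blue jar stands in the third pocket, let go (horizontal distance between jar_blue and pocket3 below 0.006 m and z of jar_blue in the frame of pocket3 below 0.006 m and angle between jar_blue's own z axis and vertical below 0.15 rad and contact force between the fingers and jar_blue below 0.2 N), for 0.2 s.
6. the green jar stands in the fourth pocket, let go (horizontal distance between jar_green and pocket4 below 0.006 m and z of jar_green in the frame of pocket4 below 0.006 m and angle between jar_green's own z axis and vertical below 0.15 rad and contact force between the fingers and jar_green below 0.2 N), for 0.2 s.
At the end, for the whole second after the job is handed in: Every pebble present lies at rest inside the tray; the pot stands upright (within 0.1 rad) on the mat, its centre within 30 mm of the mat's centre; every jar present stands in the pocket of its colour, within 6 mm of its centre, fully down (within 6 mm) and upright (within 0.15 rad) (x of pebble1 in the frame of tray between -0.098 and 0.098 m and y of pebble1 in the frame of tray between -0.133 and 0.133 m and z of each of pebble1, pebble2, pebble3, pebble4, pebble5 in the frame of tray below 0.045 m and linear speed of each of pebble1, pebble2, pebble3, pebble4, pebble5 below 0.05 m/s and x of pebble2 in the frame of tray between -0.098 and 0.098 m and y of pebble2 in the frame of tray between -0.133 and 0.133 m and x of pebble3 in the frame of tray between -0.098 and 0.098 m and y of pebble3 in the frame of tray between -0.133 and 0.133 m and x of pebble4 in the frame of tray between -0.098 and 0.098 m and y of pebble4 in the frame of tray between -0.133 and 0.133 m and x of pebble5 in the frame of tray between -0.098 and 0.098 m and y of pebble5 in the frame of tray between -0.133 and 0.133 m and horizontal distance between pot and mat below 0.03 m and angle between pot's own z axis and vertical below 0.1 rad and z of pot in the frame of mat below 0.01 m and linear speed of pot below 0.03 m/s and horizontal distance between jar_yellow and pocket1 below 0.006 m and z of jar_yellow in the frame of pocket1 below 0.006 m and angle between each of jar_yellow, jar_red, jar_blue, jar_green's own z axis and vertical below 0.15 rad and horizontal distance between jar_red and pocket2 below 0.006 m and z of jar_red in the frame of pocket2 below 0.006 m and horizontal distance between jar_blue and pocket3 below 0.006 m and z of jar_blue in the frame of pocket3 below 0.006 m and horizontal distance between jar_green and pocket4 below 0.006 m and z of jar_green in the frame of pocket4 below 0.006 m); the robot touches nothing.
It fails at once if the water bottle is pushed more than 30 mm or knocked over (distance of water_bottle from where it was at the start of the episode above 0.03 m or angle between water_bottle's own z axis and vertical above 0.4 rad).
It fails at once if the paper towel roll is pushed more than 30 mm or knocked over (distance of towel_roll from where it was at the start of the episode above 0.03 m or angle between towel_roll's own z axis and vertical above 0.4 rad).
It fails at once if the marbling comb is pushed more than 30 mm or knocked over (distance of comb from where it was at the start of the episode above 0.03 m or angle between comb's own z axis and vertical above 0.4 rad).
Of pebble1, pebble2, pebble3, pebble4, pebble5 only 3 to 5 are there at a start; the rules pass over those that are not, and their reading is None.
Of jar_yellow, jar_red, jar_blue, jar_green only 3 to 4 are there at a start; the rules pass over those that are not, and their reading is None.
At some moment in a run one of jar_yellow, jar_red, jar_blue, jar_green may be knocked a few centimetres aside while the robot is not near it.
It also fails if it takes over 200 s, if anything falls off the work surface, if the arm or the gripper's body presses on something with over 40 N, if the wrist force passes 120 N, or if a joint passes its speed limit or range.

## Working session

There is one attempt and no reset: what is moved stays moved. The work goes in short steps, Python scripts to look and compute and a shell command to move; the robot and the scene stay as the last step left them, time stands still between calls to the robot, and variables do not carry over. Pictures are saved under pics/ and viewed, at most 17 in all, crops included, and the job is handed in when it is done.

```bash
mkdir -p pics; cat > h.py <<'E'
import numpy as np, cv2
from plant import ctrl
from scipy.spatial.transform import Rotation as Ro
def snap(n,f=None):
    s=ctrl.snapshot(n)
    if f: cv2.imwrite('pics/'+f,s['color'][:,:,::-1])
    return s
def px2w(s,uv,z):
    uv=np.array(uv,float).reshape(-1,1,2)
    n=cv2.undistortPoints(uv,np.array(s['intrinsics']),np.array(s['distortion']))[:,0]
    R=np.array(s['R']);t=np.array(s['t']);C=-R.T@t
    d=np.c_[n,np.ones(len(n))]@R
    return C+d*((z-C[2])/d[:,2])[:,None]
def w2px(s,X):
    R=np.array(s['R']);t=np.array(s['t'])
    return cv2.projectPoints(np.array(X,float).reshape(-1,3),cv2.Rodrigues(R)[0],t,np.array(s['intrinsics']),np.array(s['distortion']))[0][:,0]
def pose():
    o=ctrl.get_obs(); return np.array(o['tool_pos']),Ro.from_euler('xyz',o['orientation'],degrees=True)
def go(p,rpy=None):
    P,R=pose(); d=R.inv().apply(np.array(p)-P)/0.1
    r=(R.inv()*Ro.from_euler('xyz',rpy,degrees=True)).as_rotvec()/(np.pi/2) if rpy is not None else np.zeros(3)
    print('delta',d.round(3),'rot',r.round(3))
E
python3 - <<'E'
from h import *
for n in('scene','top','wrist'):
    s=snap(n,n+'0.png'); print(n,-np.array(s['R']).T@s['t'],np.array(s['R'])[2])
print(ctrl.get_obs(),ctrl.finger_overhang)
E
```

```text
scene [1.09452243 0.3727015  0.9026491 ] [-0.54639975 -0.40283004 -0.73428555]
top [ 0.27666758 -0.11349087  1.13023638] [ 0.17961835  0.01460588 -0.98362794]
wrist [0.32547069 0.59538515 0.38462355] [-0.28811605  0.11241266 -0.95097452]
{'clock': 0.15, 'joint_pos': array([ 8.49171552e+01,  2.05824782e+01,  6.47255841e-01, -1.49782249e-02,
       -7.01364671e+01, -1.65065900e+01]), 'qvel': array([-0.04910755, -0.06436201,  0.14480524,  0.05180008, -0.12261992,
       -0.05643611]), 'tau': array([-9.75265102e-04, -5.83275819e+01,  2.93291473e+01,  7.00118825e+00,
        8.80185398e-03, -1.10650365e-04]), 'tool_pos': array([0.24826726, 0.62732499, 0.24784237]), 'orientation': array([ 1.79927264e+02, -6.86856493e-03, -2.15945286e+01]), 'force': array([0.04554223, 0.30574378, 0.00989641]), 'moment': array([-0.02914913,  0.0142282 ,  0.00743253]), 'gripper_force': 0.0, 'opening': 0.08727635038340635} 0.022
```

View pics/top0.png

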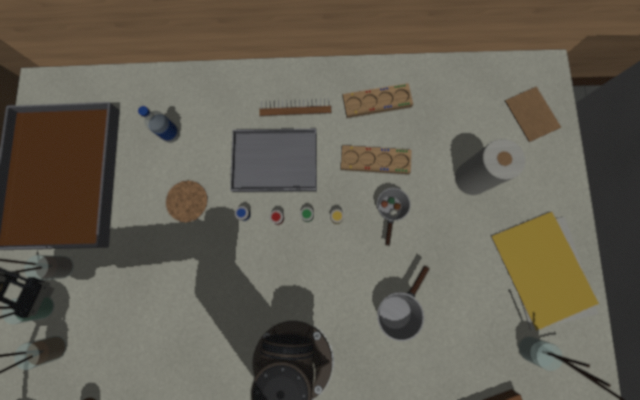

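View pics/scene0.png

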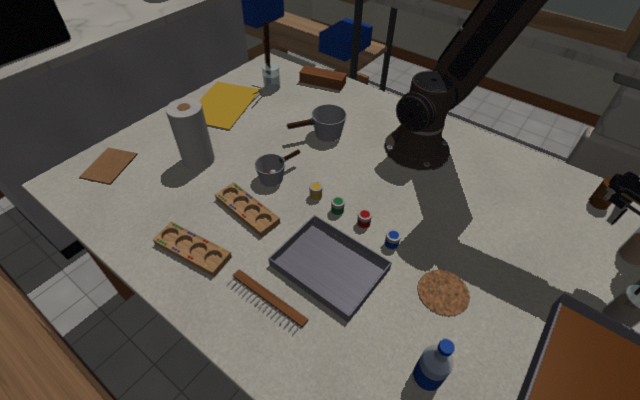

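The top view shows the small pot with pebbles at about (392,204), its handle towards (388,245). The near rack is at (375,159), the tray at (274,160) and the mat at (187,201). The jars are blue (242,213), red (277,216), green (307,214) and yellow (336,216). The scene view agrees. I'll zoom in for precision.

```bash
python3 - <<'E'
from h import *
im=cv2.imread('pics/top0.png')
cv2.imwrite('pics/c1.png',cv2.convertScaleAbs(cv2.resize(im[135:255,220:420],None,fx=4,fy=4,interpolation=cv2.INTER_CUBIC),alpha=1.5))
s=snap('top')
f=lambda n,uv,z:print(n,px2w(s,uv,z)[0].round(3))
f('base',(290,350),0)
f('mat',(187,201),.004);f('pot rim',(392,204),.07);f('handle',(388.5,242),.055);f('rack',(375.5,159.5),.026);f('rackfar',(377,100),.026)
for n,u in dict(b=(242,212.5),r=(277,215.5),g=(307,213.5),y=(336.5,215)).items(): f(n,u,.048)
for u in((234,129),(316,129),(316,190),(232,190)): f('tray',u,.035)
f('bottle',(165,127),.0);f('towel',(501,158),.22)
E
```

```text
base [0.03  0.005 0.   ]
mat [0.488 0.33  0.004]
pot rim [ 0.45  -0.309  0.07 ]
handle [ 0.339 -0.295  0.055]
rack [ 0.601 -0.274  0.026]
rackfar [ 0.802 -0.289  0.026]
b [0.439 0.142 0.048]
r [0.427 0.035 0.048]
g [ 0.431 -0.056  0.048]
y [ 0.424 -0.144  0.048]
tray [0.713 0.175 0.035]
tray [ 0.705 -0.088  0.035]
tray [ 0.505 -0.084  0.035]
tray [0.513 0.178 0.035]
bottle [0.742 0.417 0.   ]
towel [ 0.539 -0.572  0.22 ]
```

View pics/c1.png

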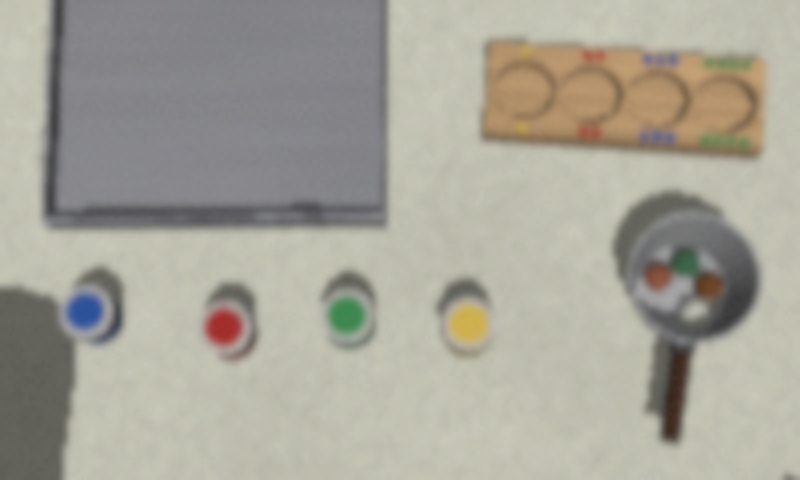

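The crop shows four pebbles in the pot, with the rim centre at about full-image pixel (393.8,204.2) and the handle end at (387.5,245). The rack pockets run yellow, red, blue, green from left (+y) to right, with centres at crop pixels (523,91), (589,95), (656,100) and (723,105). I'll get the poses from both cameras.

```bash
cat >> h.py <<'E'
def jars(n='top',z=.048):
    s=snap(n); hsv=cv2.cvtColor(s['color'],cv2.COLOR_RGB2HSV).astype(int); H,S,V=hsv[...,0],hsv[...,1],hsv[...,2]
    out={}
    for c,(a,b) in dict(yellow=(21,30),red=(170,190),blue=(105,125),green=(55,85)).items():
        hh=np.where(H<5,H+180,H) if c=='red' else H
        m=((hh>=a)&(hh<=b)&(S>90)&(V>50)).astype(np.uint8)
        k,_,st,ce=cv2.connectedComponentsWithStats(m)
        out[c]=[(ce[i].round(1).tolist(),int(st[i,4]),px2w(s,ce[i],z)[0].round(4)[:2].tolist()) for i in range(1,k) if 12<st[i,4]<300]
    return out
E
python3 - <<'E'
from h import *
s=snap('top'); c=lambda *p:[(220+u/4-.4,135+v/4-.4) for u,v in p]
r=px2w(s,c((695,277)),.07)[0]; h=px2w(s,c((670,440),(680,350)),.055)
print('rim',r,'handle',h)
d=r-h[0]; print('yaw',np.degrees(np.arctan2(d[1],d[0])))
P=px2w(s,c((523,91),(589,95),(656,100),(723,105)),.026);print(P)
for n in('top','scene'):
    for k,v in jars(n).items():print(n,k,v)
q=snap('scene'); print('scene px of pot rim, pockets',w2px(q,[[*r[:2],.07],*P]).round(1).tolist())
im=cv2.imread('pics/scene0.png'); cv2.imwrite('pics/c2.png',cv2.convertScaleAbs(cv2.resize(im[130:280,200:400],None,fx=4,fy=4,interpolation=cv2.INTER_CUBIC),alpha=1.5))
E
```

```text
rim [ 0.4499054 -0.3133418  0.07     ] handle [[ 0.33117519 -0.2905804   0.055     ]
 [ 0.39757127 -0.30174675  0.055     ]]
yaw -10.852324340579848
[[ 0.60995154 -0.19479273  0.026     ]
 [ 0.60515057 -0.24679267  0.026     ]
 [ 0.59952899 -0.29941759  0.026     ]
 [ 0.59393083 -0.35192057  0.026     ]]
top yellow [([336.8, 215.3], 70, [0.4231, -0.1453])]
top red [([275.4, 216.2], 59, [0.4253, 0.0402])]
top blue [([143.3, 110.9], 75, [0.7796, 0.4689]), ([166.6, 134.3], 122, [0.6971, 0.3877]), ([240.6, 212.4], 54, [0.4397, 0.1463])]
top green [([306.3, 213.4], 47, [0.4312, -0.0535])]
scene yellow [([315.8, 185.9], 50, [0.4221, -0.1436]), ([315.2, 195.8], 67, [0.4571, -0.1187])]
scene red [([364.5, 213.6], 60, [0.4244, 0.0405]), ([363.7, 224.7], 36, [0.4613, 0.0616])]
scene blue [([342.1, 28.2], 236, [-0.5855, -0.7501]), ([365.6, 25.8], 54, [-0.6895, -0.6707]), ([393.4, 234.5], 64, [0.4396, 0.1473]), ([446.2, 346.4], 182, [0.6444, 0.403])]
scene green [([337.7, 200.5], 44, [0.4304, -0.0529])]
scene px of pot rim, pockets [[269.4, 163.0], [263.6, 218.8], [252.2, 209.7], [241.2, 200.8], [230.7, 192.3]]
```

View pics/c2.png

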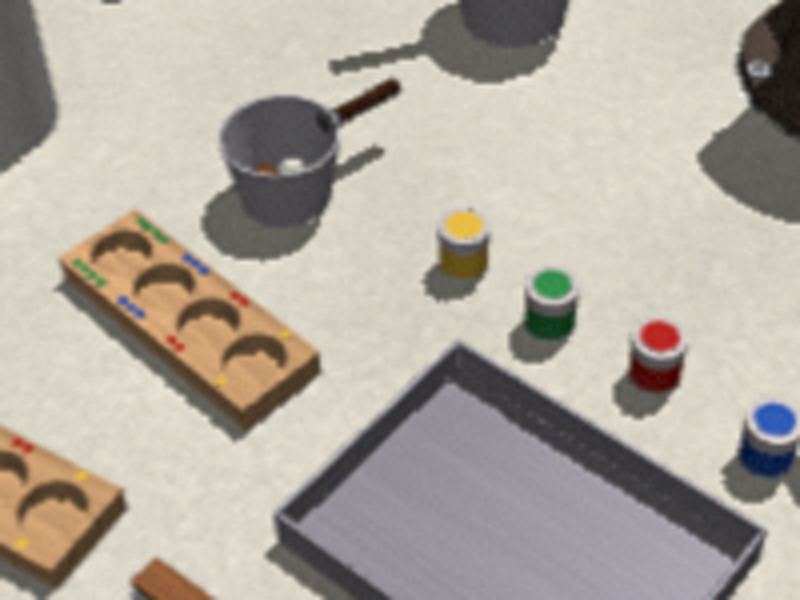

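```bash
python3 -m creep '[{"grip":0,"delta_pos":[0.5,0,0],"rotation":[0,0,0]},{"grip":0,"delta_pos":[0.9,0.5,0],"rotation":[0,0,0]},{"grip":0,"delta_pos":[1,1,0],"rotation":[0,0,0]}]'; python3 -m creep '[{"grip":0,"delta_pos":[0.5,0.5,0],"rotation":[0,0,0]},{"grip":0,"delta_pos":[0.6,1,0],"rotation":[0,0,0]},{"grip":0,"delta_pos":[0.6,1,0],"rotation":[0,0,0]}]'
```

```text
clock: 0.7
tool_pos: [0.3073, 0.5104, 0.2471]
orientation: [179.9, -0.0, -21.7]
force: [-0.2, 0.2, 1.0]
opening: 0.0879
gripper_force: 0.0
clock: 1.0
tool_pos: [0.3245, 0.3926, 0.2489]
orientation: [180.0, 0.0, -21.7]
force: [-0.3, 1.4, 0.8]
opening: 0.0874
gripper_force: 0.0
```

```bash
python3 -m creep '[{"grip":0,"delta_pos":[0.4,0.5,0],"rotation":[0,0,0]},{"grip":0,"delta_pos":[0.8,1,0],"rotation":[0,0,0]}]' >/dev/null; python3 -m creep '[{"grip":0,"delta_pos":[0.4,0.5,0],"rotation":[0,0,0]},{"grip":0,"delta_pos":[0.8,1,0],"rotation":[0,0,0]}]'>/dev/null;  python3 -m creep '[{"grip":0,"delta_pos":[0.4,0.5,0],"rotation":[0,0,0]},{"grip":0,"delta_pos":[0.8,1,0],"rotation":[0,0,0]}]'>/dev/null; python3 -m creep '[{"grip":0,"delta_pos":[0,0.5,0],"rotation":[0,0,0]},{"grip":0,"delta_pos":[0,1,0],"rotation":[0,0,-0.08]},{"grip":0,"delta_pos":[0,1,0],"rotation":[0,0,-0.123]},{"grip":0,"delta_pos":[0,1,0],"rotation":[0,0,-0.123]}]'; python3 -c "
from h import *
print(ctrl.get_obs()['joint_pos']);go([.374,-.297,.15],[180,0,-10.5])"
```

```text
clock: 2.0
tool_pos: [0.3759, 0.016, 0.2492]
orientation: [-179.9, -0.1, -10.6]
force: [-0.1, 0.2, 0.2]
opening: 0.0876
gripper_force: 0.0
[ 3.30859961e+01 -9.70748129e+00 -3.34423748e+01  4.09621766e-03
 -6.61537969e+01  4.63227211e+01]
delta [0.555 3.081 0.988] rot [-0.001 -0.001 -0.001]
```

```bash
for i in 1 2; do python3 -m creep '[{"grip":0,"delta_pos":[0.2,0.5,0],"rotation":[0,0,0]},{"grip":0,"delta_pos":[0.3,1,0],"rotation":[0,0,0]}]'>/dev/null; done; python3 -m creep '[{"grip":0,"delta_pos":[0,0.5,0],"rotation":[0,0,0]},{"grip":0,"delta_pos":[-0.1,1,0.5],"rotation":[0,0,0]},{"grip":0,"delta_pos":[-0.1,1,1],"rotation":[0,0,0]},{"grip":0,"delta_pos":[-0.1,1,1],"rotation":[0,0,0]},{"grip":0,"delta_pos":[-0.1,1,1],"rotation":[0,0,0]}]'; python3 -c "
from h import *
print(ctrl.get_obs()['joint_pos']);go([.374,-.297,.058],[180,0,-10.5]);snap('wrist','w1.png')"
```

```text
clock: 2.9
tool_pos: [0.3689, -0.2775, 0.1458]
orientation: [-180.0, 0.3, -10.7]
force: [0.6, -0.2, 1.0]
opening: 0.0883
gripper_force: 0.0
[-1.24124759e+01  6.15138104e+00 -3.33688968e+01 -2.27449516e-02
 -5.08149250e+01  9.17524897e+01]
delta [0.091 0.183 0.878] rot [-0.     0.004 -0.002]
```

View pics/w1.png

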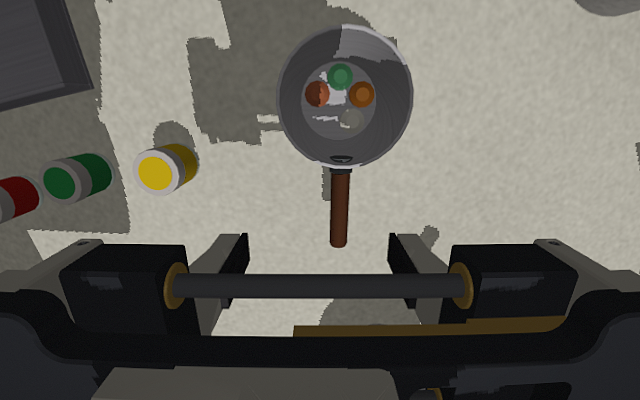

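The wrist view shows the pot rim centre at about (345,96) and the handle running from (341,172) to (338,244), with four pebbles inside. The fingers straddle the handle's line.

```bash
python3 -c "
from h import *
s=ctrl.snapshot('wrist')
r=px2w(s,(345,96),.07)[0];h=px2w(s,[(341.5,176),(338.5,240)],.055);print(r,h);d=h[0]-h[1];print(np.degrees(np.arctan2(d[1],d[0])))
d=r-h[1];yaw=np.degrees(np.arctan2(d[1],d[0]));g=r-.078*d/np.hypot(d[0],d[1]);print(yaw,g);go([g[0],g[1],.058],[180,0,yaw])"
```

```text
[ 0.45488434 -0.3145349   0.07      ] [[ 0.39252209 -0.30312501  0.055     ]
 [ 0.33396468 -0.2910312   0.055     ]]
-11.66917728879779
-10.99967902051961 [ 0.37831733 -0.29965222  0.06050192]
delta [0.109 0.203 0.91 ] rot [0.    0.    0.005]
```

```bash
python3 -m creep '[{"grip":0,"delta_pos":[0.11,0.2,0],"rotation":[0,0,0.005]},{"grip":0,"delta_pos":[0.11,0.2,0.3],"rotation":[0,0,0.005]},{"grip":0,"delta_pos":[0.11,0.2,0.6],"rotation":[0,0,0.005]},{"grip":0,"delta_pos":[0.11,0.2,0.9],"rotation":[0,0,0.005]},{"grip":0,"delta_pos":[0.11,0.2,0.9],"rotation":[0,0,0.005]}]'; python3 -m creep '[{"grip":1,"delta_pos":[0,0,0],"rotation":[0,0,0]},{"grip":1,"delta_pos":[0,0,0],"rotation":[0,0,0]},{"grip":1,"delta_pos":[0,0,0],"rotation":[0,0,0]},{"grip":1,"delta_pos":[0,0,0],"rotation":[0,0,0]},{"grip":1,"delta_pos":[0,0,0],"rotation":[0,0,0]}]'; python3 -m creep '[{"grip":1,"delta_pos":[0,0,0],"rotation":[0,0,0]},{"grip":1,"delta_pos":[0,0,0],"rotation":[0,0,0]},{"grip":1,"delta_pos":[0,0,0],"rotation":[0,0,0]},{"grip":1,"delta_pos":[0,0,0],"rotation":[0,0,0]},{"grip":1,"delta_pos":[0,0,0],"rotation":[0,0,0]}]'
```

```text
clock: 3.5
tool_pos: [0.377, -0.2984, 0.0572]
orientation: [-180.0, 0.2, -10.9]
force: [-0.8, 1.2, -0.4]
opening: 0.0879
gripper_force: 0.0
clock: 4.0
tool_pos: [0.3776, -0.2996, 0.0593]
orientation: [180.0, -0.1, -11.0]
force: [-0.2, 0.8, 0.8]
opening: 0.0532
gripper_force: 0.0
clock: 4.5
tool_pos: [0.3771, -0.2994, 0.0585]
orientation: [-180.0, 0.0, -11.0]
force: [0.3, 1.0, 0.6]
opening: 0.0152
gripper_force: 30.0
```

```bash
python3 -m creep '[{"grip":1,"delta_pos":[0,0,-0.1],"rotation":[0,0,0]},{"grip":1,"delta_pos":[0,0,-0.3],"rotation":[0,0,0]},{"grip":1,"delta_pos":[0,0,-0.5],"rotation":[0,0,0]},{"grip":1,"delta_pos":[0,0,-0.75],"rotation":[0,0,0]},{"grip":1,"delta_pos":[0,0,-1],"rotation":[0,0,0]}]';python3 -m creep '[{"grip":1,"delta_pos":[0,0,-0.25],"rotation":[0,0,0]},{"grip":1,"delta_pos":[0,0,-0.5],"rotation":[0,0,0]},{"grip":1,"delta_pos":[0,0,-0.75],"rotation":[0,0,0]},{"grip":1,"delta_pos":[0,0,-0.9],"rotation":[0,0,0]},{"grip":1,"delta_pos":[0,0,-1],"rotation":[0,0,0]}]'; python3 -c "
from h import *
snap('wrist','w2.png');go([.53,.045,.25],[180,0,0])"
```

```text
clock: 5.0
tool_pos: [0.3765, -0.2992, 0.1597]
orientation: [-180.0, 0.1, -11.0]
force: [1.4, -0.6, -2.3]
opening: 0.0151
gripper_force: 30.0
clock: 5.5
tool_pos: [0.377, -0.2994, 0.2602]
orientation: [180.0, -0.1, -11.0]
force: [-0.4, 1.6, -3.3]
opening: 0.0147
gripper_force: 30.0
delta [ 0.842 -3.674  0.111] rot [ 0.001 -0.002 -0.122]
```

View pics/w2.png

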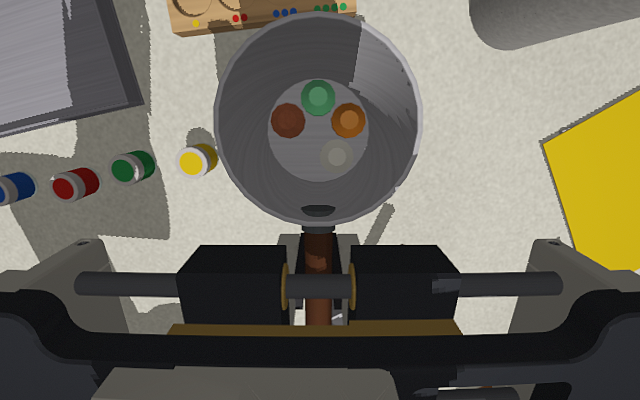

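The pot is held level at the handle and all four pebbles are still inside. Next I'll carry it over the tray.

```bash
for i in 1 2 3; do python3 -m creep '[{"grip":1,"delta_pos":[0.06,-0.25,0],"rotation":[0,0,0]},{"grip":1,"delta_pos":[0.12,-0.55,0],"rotation":[0,0,0]},{"grip":1,"delta_pos":[0.21,-0.9,0],"rotation":[0,0,0]}]'>/dev/null; done; python3 -m creep '[{"grip":1,"delta_pos":[0.08,-0.35,0],"rotation":[0,0,-0.04]},{"grip":1,"delta_pos":[0.15,-0.7,0],"rotation":[0,0,-0.08]},{"grip":1,"delta_pos":[0.21,-0.97,0],"rotation":[0,0,-0.12]},{"grip":1,"delta_pos":[0.21,-0.97,0],"rotation":[0,0,-0.12]}]'; python3 -c "
from h import *
print(ctrl.get_obs()['joint_pos']);go([.53,.045,.25],[180,0,0])"
```

```text
clock: 6.85
tool_pos: [0.5301, 0.0475, 0.2572]
orientation: [180.0, 0.1, 0.1]
force: [-0.3, -0.7, -2.8]
opening: 0.0152
gripper_force: 30.0
[ 2.62183036e+01  6.79928316e+00 -1.64295836e+01 -3.16851307e-02
 -6.68714984e+01  6.38808926e+01]
delta [-0.001  0.025  0.072] rot [0.    0.001 0.001]
```

```bash
python3 -m creep '[{"grip":1,"delta_pos":[0,0,0],"rotation":[0.06,0,0]},{"grip":1,"delta_pos":[0,0,0],"rotation":[0.12,0,0]},{"grip":1,"delta_pos":[0,0,0],"rotation":[0.18,0,0]},{"grip":1,"delta_pos":[0,0,0],"rotation":[0.2,0,0]}]'; python3 -c "
from h import *
print(ctrl.get_obs()['joint_pos'])"
```

```text
clock: 7.25
tool_pos: [0.529, 0.0439, 0.2579]
orientation: [-161.8, 0.1, -0.3]
force: [-0.2, 0.7, -3.0]
opening: 0.0148
gripper_force: 30.0
[ 12.63805193   7.46375271 -10.07002834 -18.99420214 -69.41882446
  83.31977449]
```

```bash
python3 -m creep '[{"grip":1,"delta_pos":[0,0,0],"rotation":[0.08,0,0]},{"grip":1,"delta_pos":[0,0,0],"rotation":[0.16,0,0]},{"grip":1,"delta_pos":[0,0,0],"rotation":[0.24,0,0]},{"grip":1,"delta_pos":[0,0,0],"rotation":[0.32,0,0]},{"grip":1,"delta_pos":[0,0,0],"rotation":[0.4,0,0]}]'; python3 -c "
from h import *
print(ctrl.get_obs()['joint_pos'])"
```

```text
clock: 7.75
tool_pos: [0.5296, 0.0439, 0.2588]
orientation: [-125.7, -0.1, -0.3]
force: [-2.0, 0.1, -4.0]
opening: 0.015
gripper_force: 30.1
[-13.27225842  18.23396121  -2.09442498 -52.30776874 -88.1528177
 113.9776603 ]
```

```bash
python3 -m creep '[{"grip":1,"delta_pos":[0,0.2,0.15],"rotation":[0,0,0]},{"grip":1,"delta_pos":[0,0.4,0.3],"rotation":[0,0,0]},{"grip":1,"delta_pos":[0,0.4,0.3],"rotation":[0.07,0,0]},{"grip":1,"delta_pos":[0,0.4,0.3],"rotation":[0.14,0,0]},{"grip":1,"delta_pos":[0,0.4,0.3],"rotation":[0.22,0,0]}]'; python3 -c "
from h import *
print(ctrl.get_obs()['joint_pos'])"; python3 -m creep '[{"grip":1,"delta_pos":[0,0,0],"rotation":[0.06,0,0]},{"grip":1,"delta_pos":[0,0,0],"rotation":[0.12,0,0]},{"grip":1,"delta_pos":[0,0,0],"rotation":[0.18,0,0]},{"grip":1,"delta_pos":[0,0,0],"rotation":[0.24,0,0]},{"grip":1,"delta_pos":[0,0,0],"rotation":[0.28,0,0]}]'; python3 -c "
from h import *
print(ctrl.get_obs()['joint_pos']); snap('scene','s3.png')"
```

```text
clock: 8.25
tool_pos: [0.5296, 0.045, 0.2087]
orientation: [-106.0, -0.1, -0.2]
force: [-0.5, 1.0, -3.6]
opening: 0.0151
gripper_force: 30.0
[-21.56142338  31.57741646  -2.7081114  -64.59372716 -97.65825558
 129.11247383]
clock: 8.75
tool_pos: [0.5293, 0.0449, 0.2068]
orientation: [-80.8, 0.2, -0.3]
force: [0.7, 0.3, -2.3]
opening: 0.0152
gripper_force: 30.0
[ -26.06820297   45.89927385   -1.4749865   -76.86241906 -114.10078549
  137.85885   ]
```

View pics/s3.png

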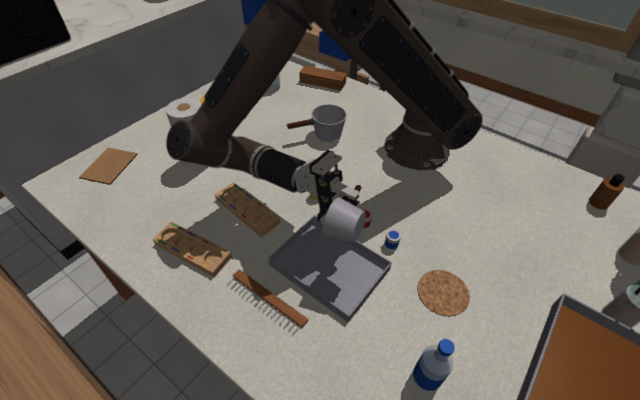

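The pot is tipped about 99° over the tray. The forearm is nearish to the towel roll but clear of it. I'll raise slightly and tip further.

```bash
python3 -m creep '[{"grip":1,"delta_pos":[0,-0.2,0],"rotation":[0,0,0]},{"grip":1,"delta_pos":[0,-0.3,0.05],"rotation":[0.06,0,0]},{"grip":1,"delta_pos":[0,-0.3,0.05],"rotation":[0.12,0,0]},{"grip":1,"delta_pos":[0,-0.3,0.05],"rotation":[0.18,0,0]},{"grip":1,"delta_pos":[0,-0.3,0.05],"rotation":[0.18,0,0]}]'; python3 -c "
from h import *
print(ctrl.get_obs()['joint_pos']); a=snap('scene')['color'];b=snap('top')['color']
c=np.hstack([cv2.resize(x,None,fx=4,fy=4,interpolation=cv2.INTER_CUBIC) for x in (a[190:320,260:395-35],b[100:230,220:320])])
cv2.imwrite('pics/c4.png',cv2.convertScaleAbs(c[:,:,::-1],alpha=1.5))"
```

```text
clock: 9.3
tool_pos: [0.5293, 0.0463, 0.2365]
orientation: [-64.7, 0.4, -0.2]
force: [0.0, 0.4, -3.2]
opening: 0.0154
gripper_force: 30.0
[ -26.17404385   51.82854047   -1.70001665  -85.6328667  -125.33136119
  138.58946972]
```

View pics/c4.png

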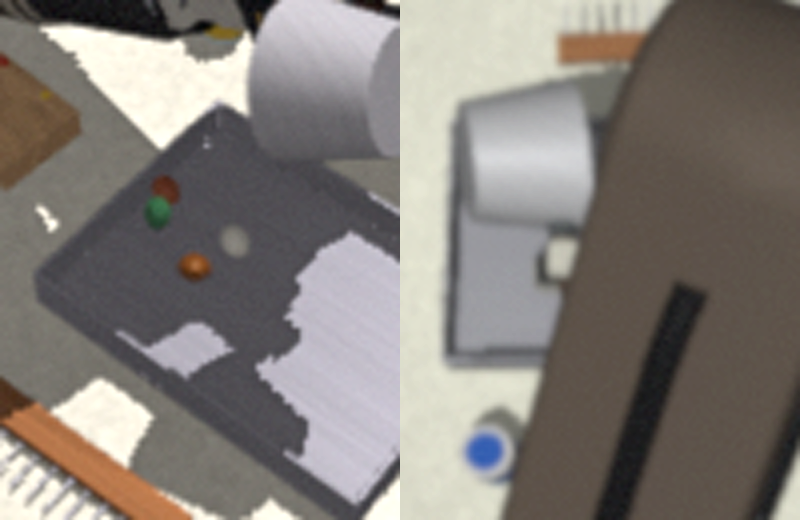

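All four pebbles lie in the tray. Now I'll turn the pot back upright and take it to the mat.

```bash
python3 -m creep '[{"grip":1,"delta_pos":[0,-0.2,0.1],"rotation":[-0.08,0,0]},{"grip":1,"delta_pos":[0,-0.4,0.2],"rotation":[-0.16,0,0]},{"grip":1,"delta_pos":[0,-0.4,0.2],"rotation":[-0.24,0,0]},{"grip":1,"delta_pos":[0,-0.4,0.2],"rotation":[-0.32,0,0]},{"grip":1,"delta_pos":[0,-0.4,0.2],"rotation":[-0.4,0,0]}]' >/dev/null; for i in 1 2; do python3 -m creep '[{"grip":1,"delta_pos":[0,0,0],"rotation":[-0.09,0,0]},{"grip":1,"delta_pos":[0,0,0],"rotation":[-0.18,0,0]},{"grip":1,"delta_pos":[0,0,0],"rotation":[-0.27,0,0]},{"grip":1,"delta_pos":[0,0,0],"rotation":[-0.36,0,0]},{"grip":1,"delta_pos":[0,0,0],"rotation":[-0.44,0,0]}]'; done; python3 -c "
from h import *
print(ctrl.get_obs()['joint_pos']); go([.41,.33,.2],[180,0,0])"
```

```text
clock: 10.4
tool_pos: [0.5304, 0.0455, 0.2877]
orientation: [-140.8, -0.5, -0.3]
force: [-0.2, 1.1, -2.4]
opening: 0.0148
gripper_force: 29.9
clock: 10.9
tool_pos: [0.5302, 0.0473, 0.2877]
orientation: [179.8, -0.5, -0.1]
force: [-0.6, -0.2, -4.1]
opening: 0.0152
gripper_force: 29.9
[ 26.4869279    5.32059111 -14.26058113   0.40787869 -70.00177894
  63.24560932]
delta [-1.217 -2.827  0.858] rot [ 0.002 -0.006 -0.001]
```

```bash
for i in 1 2 3; do python3 -m creep '[{"grip":1,"delta_pos":[-0.13,-0.3,0],"rotation":[0,0,0]},{"grip":1,"delta_pos":[-0.27,-0.62,0],"rotation":[0,0,0]},{"grip":1,"delta_pos":[-0.4,-0.94,0],"rotation":[0,0,0]}]'; done; python3 -m creep '[{"grip":1,"delta_pos":[0,0,0.3],"rotation":[0,0,0]},{"grip":1,"delta_pos":[0,0,0.6],"rotation":[0,0,0]},{"grip":1,"delta_pos":[0,0,0.9],"rotation":[0,0,0]},{"grip":1,"delta_pos":[0,0,1],"rotation":[0,0,0]},{"grip":1,"delta_pos":[0,0,1],"rotation":[0,0,0]}]'; python3 -c "
from h import *
go([.41,.33,.065],[180,0,0]); s=snap('wrist','w5.png'); print(w2px(s,[[.488,.33,.004]]))"
```

```text
clock: 11.2
tool_pos: [0.4892, 0.142, 0.286]
orientation: [-179.8, -0.3, -0.2]
force: [0.9, -0.5, -1.5]
opening: 0.0151
gripper_force: 29.9
clock: 11.5
tool_pos: [0.4496, 0.2361, 0.2863]
orientation: [-179.7, -0.3, -0.2]
force: [0.4, -0.2, -1.6]
opening: 0.0152
gripper_force: 29.9
clock: 11.8
tool_pos: [0.4099, 0.3303, 0.2864]
orientation: [-179.7, -0.2, -0.2]
force: [0.1, 0.1, -2.1]
opening: 0.0148
gripper_force: 29.9
clock: 12.3
tool_pos: [0.4103, 0.3288, 0.1842]
orientation: [-180.0, -0.0, -0.2]
force: [-0.0, 0.1, -1.0]
opening: 0.015
gripper_force: 29.9
delta [-0.004 -0.012  1.192] rot [-0.    -0.    -0.002]
[[315.80196222 111.04236053]]
```

View pics/w5.png

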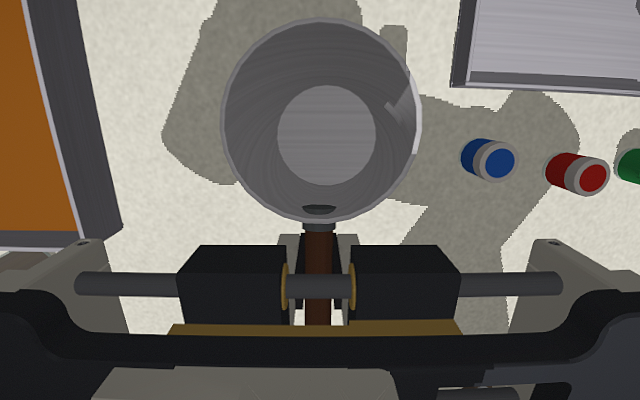

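The pot is empty and hides the mat beneath it. Now I'll lower it.

```bash
python3 -m creep '[{"grip":1,"delta_pos":[0,0,0.3],"rotation":[0,0,0]},{"grip":1,"delta_pos":[0,0,0.6],"rotation":[0,0,0]},{"grip":1,"delta_pos":[0,0,0.9],"rotation":[0,0,0]},{"grip":1,"delta_pos":[0,0,1],"rotation":[0,0,0]},{"grip":1,"delta_pos":[0,0,1],"rotation":[0,0,0]}]' >/dev/null; for i in 1 2 3; do python3 -m creep '[{"grip":1,"delta_pos":[0,0,0.03],"rotation":[0,0,0]},{"grip":1,"delta_pos":[0,0,0.06],"rotation":[0,0,0]},{"grip":1,"delta_pos":[0,0,0.06],"rotation":[0,0,0]}]'|grep -E "tool|force"; done
```

```text
tool_pos: [0.4109, 0.3302, 0.0789]
force: [-1.3, 0.0, 2.1]
gripper_force: 30.0
tool_pos: [0.4102, 0.3292, 0.0715]
force: [-2.6, -0.1, 3.1]
gripper_force: 30.0
tool_pos: [0.4102, 0.329, 0.0651]
force: [-1.0, -1.0, 2.1]
gripper_force: 30.0
```

```bash
python3 -m creep '[{"grip":1,"delta_pos":[0,0,0.03],"rotation":[0,0,0]},{"grip":1,"delta_pos":[0,0,0.03],"rotation":[0,0,0]},{"grip":1,"delta_pos":[0,0,0.03],"rotation":[0,0,0]}]'; python3 -m creep '[{"grip":0,"delta_pos":[0,0,0],"rotation":[0,0,0]},{"grip":0,"delta_pos":[0,0,0],"rotation":[0,0,0]},{"grip":0,"delta_pos":[0,0,0],"rotation":[0,0,0]},{"grip":0,"delta_pos":[0,0,0],"rotation":[0,0,0]},{"grip":0,"delta_pos":[0,0,0],"rotation":[0,0,0]}]'; python3 -m creep '[{"grip":0,"delta_pos":[0,0,0],"rotation":[0,0,0]},{"grip":0,"delta_pos":[0,0,-0.2],"rotation":[0,0,0]},{"grip":0,"delta_pos":[0,0,-0.5],"rotation":[0,0,0]},{"grip":0,"delta_pos":[0,0,-1],"rotation":[0,0,0]},{"grip":0,"delta_pos":[0,0,-1],"rotation":[0,0,0]}]'; python3 -c "
from h import *
a=snap('top','t6.png')['color'];b=snap('scene')['color'];w=snap('wrist')['color']
c=np.hstack([cv2.resize(x,(400,300),interpolation=cv2.INTER_CUBIC) for x in (b[240:340,400:530],w)])
cv2.imwrite('pics/c6.png',cv2.convertScaleAbs(c[:,:,::-1],alpha=1.5))
print(jars('top'))
print(jars('scene'))"
```

```text
clock: 14.05
tool_pos: [0.4105, 0.3291, 0.0626]
orientation: [180.0, -0.0, -0.2]
force: [-0.7, -3.1, 3.0]
opening: 0.015
gripper_force: 30.0
clock: 14.55
tool_pos: [0.4104, 0.3294, 0.0626]
orientation: [-180.0, -0.0, -0.2]
force: [-0.9, -1.0, -0.3]
opening: 0.0494
gripper_force: 0.0
clock: 15.05
tool_pos: [0.4128, 0.3322, 0.169]
orientation: [-179.5, -0.4, -0.1]
force: [0.6, 0.3, -0.6]
opening: 0.0862
gripper_force: 0.0
{'yellow': [([336.7, 215.4], 70, [0.4229, -0.145])], 'red': [([275.4, 216.2], 58, [0.4252, 0.0404])], 'blue': [([143.3, 110.9], 75, [0.7796, 0.4689]), ([166.7, 134.1], 127, [0.6977, 0.3874]), ([240.6, 212.4], 54, [0.4397, 0.1463])], 'green': [([306.4, 213.4], 48, [0.4315, -0.0536])]}
{'yellow': [([315.8, 185.9], 49, [0.4224, -0.1436]), ([315.5, 195.6], 68, [0.4561, -0.1184])], 'red': [([364.5, 213.6], 60, [0.4245, 0.0407]), ([363.2, 223.8], 71, [0.4596, 0.0586])], 'blue': [([365.1, 34.2], 202, [-0.6012, -0.617]), ([393.4, 234.5], 67, [0.4394, 0.1473]), ([391.3, 245.1], 63, [0.4753, 0.1614]), ([445.7, 347.0], 221, [0.6465, 0.4028]), ([428.5, 382.6], 253, [0.7397, 0.4064])], 'green': [([337.7, 200.5], 43, [0.4304, -0.0526]), ([300.6, 242.7], 25, [0.6224, -0.0413])]}
```

View pics/c6.png

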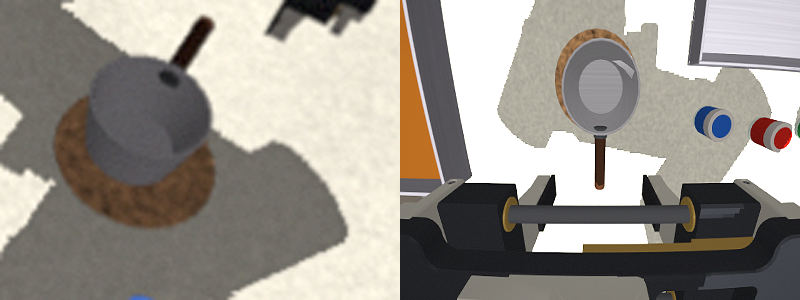

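```bash
python3 - <<'E'
from h import *
s=snap('wrist'); print('rim',px2w(s,(320,116),.074))
for n in ('scene','top'):
    s=snap(n); h=cv2.cvtColor(s['color'],cv2.COLOR_RGB2HSV).astype(int)
    g=px2w(s,[(u,v) for v in range(400) for u in range(640)],.004)
    m=((h[...,0]<18)&(h[...,0]>5)&(h[...,1]>90)).ravel()&(np.hypot(g[:,0]-.488,g[:,1]-.33)<.1)
    q=g[m][:,:2].astype(np.float32); (c,r)=cv2.minEnclosingCircle(q); print(n,c,r)
E
```

```text
rim [[0.48521727 0.32575255 0.074     ]]
scene (0.4910525381565094, 0.3357101082801819) 0.06711991876363754
top (0.4910393953323364, 0.3187671899795532) 0.0597761906683445
```

The pot is 9 mm off the mat's centre, which is within tolerance. Next is the yellow jar.

```bash
python3 -m creep '[{"grip":0,"delta_pos":[0,0,-0.3],"rotation":[0,0,0]},{"grip":0,"delta_pos":[0.1,0.3,-0.3],"rotation":[0,0,0.09]},{"grip":0,"delta_pos":[0.2,0.6,-0.3],"rotation":[0,0,0.18]},{"grip":0,"delta_pos":[0.2,1,-0.3],"rotation":[0,0,0.27]},{"grip":0,"delta_pos":[0.2,1,-0.3],"rotation":[0,0,0.36]}]' >/dev/null; python3 -m creep '[{"grip":0,"delta_pos":[0.3,0.3,0],"rotation":[0,0,0.09]},{"grip":0,"delta_pos":[0.6,0.6,0],"rotation":[0,0,0.18]},{"grip":0,"delta_pos":[0.8,0.9,0],"rotation":[0,0,0.27]},{"grip":0,"delta_pos":[0.8,0.9,0],"rotation":[0,0,0.36]}]' >/dev/null;  python3 -m creep '[{"grip":0.3,"delta_pos":[0.5,0,0],"rotation":[0,0,0.09]},{"grip":0.3,"delta_pos":[0.9,0,0],"rotation":[0,0,0.18]},{"grip":0.3,"delta_pos":[0.9,0.1,0],"rotation":[0,0,0.27]},{"grip":0.3,"delta_pos":[0.9,0.1,0],"rotation":[0,0,0.35]},{"grip":0.3,"delta_pos":[0.9,0.1,0],"rotation":[0,0,0.35]}]'; python3 -c "
from h import *
print(ctrl.get_obs()['joint_pos']); go([.4227,-.1445,.12],[180,0,-96])"
```

```text
clock: 16.85
tool_pos: [0.4778, 0.0239, 0.192]
orientation: [179.9, -0.0, -96.6]
force: [1.1, 0.5, 0.3]
opening: 0.062
gripper_force: 0.0
[ 2.64994918e+01  4.62558107e+00 -2.80572876e+01 -4.58461889e-03
 -5.73916095e+01 -3.31346606e+01]
delta [1.736 0.352 0.722] rot [ 0.001 -0.    -0.007]
```

```bash
python3 -m creep '[{"grip":0.3,"delta_pos":[0.4,0.1,0],"rotation":[0,0,0]},{"grip":0.3,"delta_pos":[0.9,0.18,0],"rotation":[0,0,0]},{"grip":0.3,"delta_pos":[0.9,0.18,0],"rotation":[0,0,0]}]' >/dev/null; python3 -m creep '[{"grip":0.3,"delta_pos":[0.4,0.1,0.3],"rotation":[0,0,0]},{"grip":0.3,"delta_pos":[0.8,0.17,0.5],"rotation":[0,0,0]},{"grip":0.3,"delta_pos":[0.83,0.17,0.7],"rotation":[0,0,0]},{"grip":0.3,"delta_pos":[0.83,0.17,0.7],"rotation":[0,0,0]},{"grip":0.3,"delta_pos":[0.83,0.17,0.7],"rotation":[0,0,0]}]'; python3 -c "
from h import *
for n in ('top','scene','wrist'): print(n,{k:v for k,v in jars(n).items() if k in('yellow','red')})
go([.4227,-.1445,.042],[180,0,-96])
im=ctrl.snapshot('wrist')['color'];cv2.imwrite('pics/w7.png',im[:,:,::-1])"
```

```text
clock: 17.65
tool_pos: [0.4242, -0.1431, 0.1229]
orientation: [180.0, -0.0, -96.3]
force: [0.4, 0.3, 0.2]
opening: 0.0612
gripper_force: 0.0
top {'yellow': [], 'red': []}
scene {'yellow': [([315.4, 185.7], 42, [0.4223, -0.1449]), ([315.5, 195.7], 68, [0.4561, -0.1183])], 'red': [([364.5, 213.7], 61, [0.4246, 0.0405]), ([363.2, 223.8], 73, [0.4595, 0.0585])]}
wrist {'yellow': [([133.4, 171.3], 73, [0.5651, -0.1956]), ([66.2, 172.4], 65, [0.6223, -0.2014]), ([319.5, 183.6], 287, [0.4197, -0.1693]), ([211.3, 271.8], 23, [0.5236, -0.0995]), ([427.2, 280.5], 15, [0.3337, -0.0697]), ([209.8, 296.5], 13, [0.5312, -0.0738]), ([425.8, 305.2], 18, [0.3344, -0.0427])], 'red': [([119.4, 101.3], 72, [0.5599, -0.2483]), ([48.6, 104.6], 58, [0.617, -0.2539]), ([122.0, 114.2], 65, [0.5607, -0.2391]), ([51.6, 117.0], 59, [0.6179, -0.2448])]}
delta [0.021 0.022 0.817] rot [-0.001  0.    -0.004]
```

View pics/w7.png

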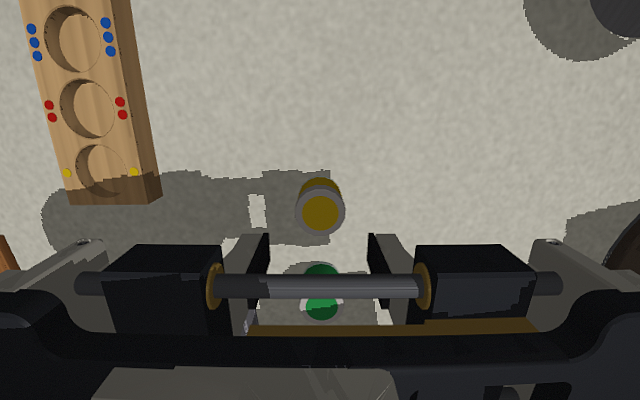

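The wrist view shows the yellow lid at (320,212), the rack pockets at upper left and green at (322,293). I'll check these against the calibration.

```bash
python3 -c "
from h import *
s=ctrl.snapshot('wrist')
print(px2w(s,[(320,212),(322,293)],.048)); print(w2px(s,[[.4227,-.1445,.048],[.4242,-.1431,.10],[.61,-.195,.026],[.605,-.247,.026]]))
print(px2w(s,[(100,171),(87,108),(72.5,39)],.026))"
```

```text
[[ 0.42180433 -0.1454561   0.048     ]
 [ 0.42847593 -0.06719802  0.048     ]]
[[319.03222983 213.20239598]
 [316.98982046 245.28122938]
 [101.78855573 172.12940963]
 [ 87.3265905  110.81246132]]
[[ 0.61131102 -0.19618092  0.026     ]
 [ 0.60451232 -0.24921053  0.026     ]
 [ 0.59929745 -0.30134611  0.026     ]]
```

```bash
python3 -m creep '[{"grip":0.3,"delta_pos":[0.02,0.02,0.3],"rotation":[0,0,0]},{"grip":0.3,"delta_pos":[0.02,0.02,0.6],"rotation":[0,0,0]},{"grip":0.3,"delta_pos":[0.02,0.02,0.81],"rotation":[0,0,0]},{"grip":0.3,"delta_pos":[0.02,0.02,0.81],"rotation":[0,0,0]},{"grip":0.8,"delta_pos":[0.02,0.02,0.81],"rotation":[0,0,0]}]'; python3 -m creep '[{"grip":0.8,"delta_pos":[0,0,0],"rotation":[0,0,0]},{"grip":0.8,"delta_pos":[0,0,0],"rotation":[0,0,0]},{"grip":0.8,"delta_pos":[0,0,0],"rotation":[0,0,0]},{"grip":0.8,"delta_pos":[0,0,0],"rotation":[0,0,0]}]';python3 -m creep '[{"grip":0.8,"delta_pos":[0,0,-0.3],"rotation":[0,0,0]},{"grip":0.8,"delta_pos":[0,0,-0.6],"rotation":[0,0,0]},{"grip":0.8,"delta_pos":[0,0,-0.8],"rotation":[0,0,0]},{"grip":0.8,"delta_pos":[0,0,-0.8],"rotation":[0,0,0]}]'; python3 -c "
from h import *
go([.6105,-.1955,.12],[180,0,-96])"
```

```text
clock: 18.4
tool_pos: [0.422, -0.145, 0.0423]
orientation: [180.0, -0.0, -96.4]
force: [0.1, 0.4, 0.5]
opening: 0.0573
gripper_force: 0.0
clock: 18.8
tool_pos: [0.4226, -0.145, 0.0429]
orientation: [-179.9, 0.0, -96.4]
force: [-1.0, 2.5, 7.6]
opening: 0.0415
gripper_force: 30.0
clock: 19.2
tool_pos: [0.4234, -0.1452, 0.1248]
orientation: [-179.7, 0.1, -96.4]
force: [-0.3, -0.2, -1.2]
opening: 0.0417
gripper_force: 30.0
delta [ 0.29  -1.915  0.059] rot [-0.004  0.001 -0.005]
```

```bash
for i in 1 2; do python3 -m creep '[{"grip":0.8,"delta_pos":[0.05,-0.3,0],"rotation":[0,0,0]},{"grip":0.8,"delta_pos":[0.1,-0.65,0],"rotation":[0,0,0]},{"grip":0.8,"delta_pos":[0.145,-0.96,0],"rotation":[0,0,0]},{"grip":0.8,"delta_pos":[0.145,-0.96,0],"rotation":[0,0,0]}]' >/dev/null; done; python3 -m creep '[{"grip":0.8,"delta_pos":[0,0,0],"rotation":[0,0,0]}]'; python3 -c "
from h import *
go([.6105,-.1955,.075],[180,0,-96]);s=snap('wrist','w8.png');p=pose()[0];print(w2px(s,[[p[0],p[1],p[2]-.042+.048],[.605,-.248,.026]]))"
```

```text
clock: 20.1
tool_pos: [0.6083, -0.1956, 0.1201]
orientation: [179.9, 0.0, -96.5]
force: [-0.4, 0.4, -1.4]
opening: 0.0416
gripper_force: 30.0
delta [-0.003 -0.023  0.451] rot [ 0.002  0.    -0.006]
[[316.45610546 272.6993278 ]
 [312.96449012 147.76111409]]
```

View pics/w8.png

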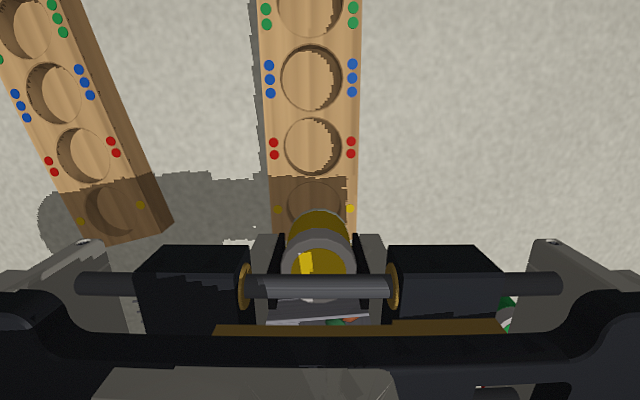

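The wrist view shows the yellow jar held just above the first pocket. The pocket 2 rim is at (312,146), against a predicted (313,148), so the calibration agrees to about 1 mm.

```bash
python3 -m creep '[{"grip":0.8,"delta_pos":[0,-0.02,0.2],"rotation":[0,0,0]},{"grip":0.8,"delta_pos":[0.0,-0.02,0.4],"rotation":[0,0,0]},{"grip":0.8,"delta_pos":[0.0,-0.02,0.4],"rotation":[0,0,0]},{"grip":0.8,"delta_pos":[0.0,-0.02,0.4],"rotation":[0,0,0]}]'; python3 -m creep '[{"grip":0.8,"delta_pos":[0,0,0.05],"rotation":[0,0,0]},{"grip":0.8,"delta_pos":[0,0,0.1],"rotation":[0,0,0]},{"grip":0.8,"delta_pos":[0,0,0.15],"rotation":[0,0,0]},{"grip":0.8,"delta_pos":[0,0,0.15],"rotation":[0,0,0]}]'
```

```text
clock: 20.55
tool_pos: [0.6103, -0.1957, 0.082]
orientation: [179.9, -0.0, -96.5]
force: [1.0, -0.2, -0.9]
opening: 0.0415
gripper_force: 30.0
clock: 20.95
tool_pos: [0.6105, -0.1958, 0.066]
orientation: [179.9, 0.0, -96.5]
force: [-0.3, -0.5, -1.7]
opening: 0.0417
gripper_force: 30.0
```

```bash
python3 -m creep '[{"grip":0.8,"delta_pos":[0,0,0.04],"rotation":[0,0,0]},{"grip":0.8,"delta_pos":[0,0,0.07],"rotation":[0,0,0]},{"grip":0.8,"delta_pos":[0,0,0.07],"rotation":[0,0,0]}]'; python3 -m creep '[{"grip":0.8,"delta_pos":[0,0,0.03],"rotation":[0,0,0]},{"grip":0.8,"delta_pos":[0,0,0.06],"rotation":[0,0,0]},{"grip":0.8,"delta_pos":[0,0,0.06],"rotation":[0,0,0]}]'
```

```text
clock: 21.25
tool_pos: [0.6107, -0.1959, 0.0591]
orientation: [179.9, -0.0, -96.5]
force: [0.4, -0.2, -0.2]
opening: 0.0415
gripper_force: 30.0
clock: 21.55
tool_pos: [0.6109, -0.1958, 0.0532]
orientation: [180.0, 0.0, -96.5]
force: [-0.3, -0.8, -1.6]
opening: 0.0413
gripper_force: 30.0
```

Slid in with no contact force. I'll release, rise, and check all the jars.

```bash
python3 -m creep '[{"grip":0.3,"delta_pos":[0,0,0.01],"rotation":[0,0,0]},{"grip":0.3,"delta_pos":[0,0,0.01],"rotation":[0,0,0]},{"grip":0.3,"delta_pos":[0,0,0.01],"rotation":[0,0,0]},{"grip":0.3,"delta_pos":[0,0,0.01],"rotation":[0,0,0]}]' >/dev/null; python3 -m creep '[{"grip":0.3,"delta_pos":[0,0,-0.3],"rotation":[0,0,0]},{"grip":0.3,"delta_pos":[0,0,-0.6],"rotation":[0,0,0]},{"grip":0.3,"delta_pos":[0,0,-0.7],"rotation":[0,0,0]}]'; python3 -m creep '[{"grip":0.3,"delta_pos":[-0.3,0.4,0],"rotation":[0,0,0]},{"grip":0.3,"delta_pos":[-0.7,0.7,0],"rotation":[0,0,0]},{"grip":0.3,"delta_pos":[-1,0.8,0],"rotation":[0,0,0]},{"grip":0.3,"delta_pos":[-1,0.9,0],"rotation":[0,0,0]}]'; python3 -c "
from h import *
for n in('top','scene'): print(n,{k:v for k,v in jars(n).items()})
print(jars('scene',.058)['yellow'])
go([.425,.0405,.12],[180,0,-96])"
```

```text
clock: 22.25
tool_pos: [0.6128, -0.1962, 0.1262]
orientation: [-179.7, -0.0, -96.4]
force: [1.3, -0.9, 0.1]
opening: 0.0614
gripper_force: 0.0
clock: 22.65
tool_pos: [0.5326, -0.0838, 0.1231]
orientation: [-179.9, 0.0, -96.3]
force: [-0.0, -0.3, 0.2]
opening: 0.0612
gripper_force: 0.0
top {'yellow': [([351.2, 154.2], 66, [0.6135, -0.1962])], 'red': [([275.4, 216.2], 59, [0.4253, 0.0402])], 'blue': [([143.3, 110.9], 75, [0.7796, 0.4689]), ([167.0, 131.2], 120, [0.7074, 0.3869]), ([242.3, 212.3], 28, [0.4398, 0.1411])], 'green': [([306.3, 213.4], 46, [0.4314, -0.0533])]}
scene {'yellow': [([262.4, 211.5], 60, [0.604, -0.2025]), ([263.8, 221.7], 64, [0.6299, -0.1725])], 'red': [([364.5, 213.7], 60, [0.4246, 0.0407]), ([363.1, 223.8], 70, [0.4597, 0.0584])], 'blue': [([365.1, 35.1], 238, [-0.5926, -0.6111]), ([393.4, 234.5], 67, [0.4394, 0.1473]), ([391.3, 245.1], 66, [0.4753, 0.1612]), ([445.6, 347.3], 212, [0.6471, 0.4029]), ([427.9, 382.3], 265, [0.7399, 0.4051])], 'green': [([337.7, 200.5], 44, [0.4304, -0.0529]), ([300.9, 242.7], 32, [0.6218, -0.0407])]}
[([262.6, 211.7], 61, [0.6096, -0.1949]), ([263.4, 221.6], 66, [0.6358, -0.1673])]
delta [-1.139  1.212  0.029] rot [-0.     0.    -0.005]
```

Yellow is in its pocket, and red is unmoved at (0.425, 0.0405).

```bash
python3 -m creep '[{"grip":0.3,"delta_pos":[-0.3,0.4,0],"rotation":[0,0,0]},{"grip":0.3,"delta_pos":[-0.7,0.7,0],"rotation":[0,0,0]},{"grip":0.3,"delta_pos":[-1,1,0],"rotation":[0,0,0]},{"grip":0.3,"delta_pos":[-1,1,0],"rotation":[0,0,0]}]'>/dev/null; python3 -m creep '[{"grip":0.3,"delta_pos":[-0.14,0.21,0],"rotation":[0,0,0]},{"grip":0.3,"delta_pos":[-0.14,0.21,0],"rotation":[0,0,0]},{"grip":0.3,"delta_pos":[-0.14,0.21,0.2],"rotation":[0,0,0]},{"grip":0.3,"delta_pos":[-0.14,0.21,0.2],"rotation":[0,0,0]}]'; python3 -c "
from h import *
s=ctrl.snapshot('wrist');print(w2px(s,[[.425,.0405,.048]])); print(jars('scene')['red'],jars('wrist')['red']);go([.425,.0405,.042],[180,0,-96])"
```

```text
clock: 23.6
tool_pos: [0.4252, 0.0395, 0.1012]
orientation: [179.9, -0.1, -96.5]
force: [0.0, -0.8, 0.2]
opening: 0.0613
gripper_force: 0.0
[[316.54468357 228.28479305]]
[([364.8, 213.7], 57, [0.4242, 0.0413]), ([363.2, 223.8], 73, [0.4596, 0.0586])] []
delta [-0.004  0.012  0.609] rot [ 0.    -0.    -0.006]
```

```bash
python3 -m creep '[{"grip":0.3,"delta_pos":[-0.01,0.01,0.3],"rotation":[0,0,0]},{"grip":0.3,"delta_pos":[-0.01,0.01,0.6],"rotation":[0,0,0]},{"grip":0.3,"delta_pos":[-0.01,0.01,0.6],"rotation":[0,0,0]},{"grip":0.3,"delta_pos":[-0.01,0.01,0.6],"rotation":[0,0,0]},{"grip":0.8,"delta_pos":[-0.01,0.01,0.6],"rotation":[0,0,0]}]'; python3 -m creep '[{"grip":0.8,"delta_pos":[0,0,0],"rotation":[0,0,0]},{"grip":0.8,"delta_pos":[0,0,0],"rotation":[0,0,0]},{"grip":0.8,"delta_pos":[0,0,0],"rotation":[0,0,0]},{"grip":0.8,"delta_pos":[0,0,0],"rotation":[0,0,0]}]';python3 -m creep '[{"grip":0.8,"delta_pos":[0,0,-0.3],"rotation":[0,0,0]},{"grip":0.8,"delta_pos":[0,0,-0.6],"rotation":[0,0,0]},{"grip":0.8,"delta_pos":[0,0,-0.9],"rotation":[0,0,0]},{"grip":0.8,"delta_pos":[0,0,-0.9],"rotation":[0,0,0]}]'; python3 -c "
from h import *
go([.605,-.2485,.13],[180,0,-96])"
```

```text
clock: 24.25
tool_pos: [0.4257, 0.042, 0.0441]
orientation: [-179.9, 0.1, -96.5]
force: [-0.4, -0.1, 0.5]
opening: 0.0576
gripper_force: 0.0
clock: 24.65
tool_pos: [0.4253, 0.042, 0.0437]
orientation: [-179.9, 0.1, -96.4]
force: [-1.9, 0.4, 8.5]
opening: 0.0417
gripper_force: 30.0
clock: 25.05
tool_pos: [0.4267, 0.0427, 0.1366]
orientation: [-179.6, 0.2, -96.4]
force: [0.5, 1.3, -0.8]
opening: 0.0415
gripper_force: 30.0
delta [ 2.695 -2.097  0.068] rot [-0.004  0.003 -0.005]
```

```bash
for i in 1 2 3; do python3 -m creep '[{"grip":0.8,"delta_pos":[0.3,-0.2,0],"rotation":[0,0,0]},{"grip":0.8,"delta_pos":[0.6,-0.45,0],"rotation":[0,0,0]},{"grip":0.8,"delta_pos":[0.89,-0.7,0],"rotation":[0,0,0]},{"grip":0.8,"delta_pos":[0.89,-0.7,0],"rotation":[0,0,0]}]' >/dev/null; done; python3 -m creep '[{"grip":0.8,"delta_pos":[0,0,0.2],"rotation":[0,0,0]},{"grip":0.8,"delta_pos":[0,0,0.4],"rotation":[0,0,0]},{"grip":0.8,"delta_pos":[0,0,0.5],"rotation":[0,0,0]},{"grip":0.8,"delta_pos":[0,0,0.5],"rotation":[0,0,0]}]'; python3 -c "
from h import *
go([.605,-.2478,.067],[180,0,-96])"
```

```text
clock: 26.65
tool_pos: [0.6018, -0.2465, 0.0808]
orientation: [179.8, 0.0, -96.5]
force: [-0.5, -0.3, -1.7]
opening: 0.0414
gripper_force: 30.0
delta [ 0.009 -0.034  0.138] rot [ 0.002  0.    -0.005]
```

```bash
python3 -m creep '[{"grip":0.8,"delta_pos":[0.01,-0.03,0],"rotation":[0,0,0]},{"grip":0.8,"delta_pos":[0.01,-0.03,0.05],"rotation":[0,0,0]},{"grip":0.8,"delta_pos":[0.01,-0.03,0.1],"rotation":[0,0,0]},{"grip":0.8,"delta_pos":[0.01,-0.03,0.15],"rotation":[0,0,0]},{"grip":0.8,"delta_pos":[0.01,-0.03,0.15],"rotation":[0,0,0]}]'; python3 -m creep '[{"grip":0.8,"delta_pos":[0,0,0.04],"rotation":[0,0,0]},{"grip":0.8,"delta_pos":[0,0,0.08],"rotation":[0,0,0]},{"grip":0.8,"delta_pos":[0,0,0.11],"rotation":[0,0,0]},{"grip":0.8,"delta_pos":[0,0,0.11],"rotation":[0,0,0]}]'
```

```text
clock: 27.15
tool_pos: [0.6055, -0.2485, 0.0668]
orientation: [179.9, 0.0, -96.5]
force: [-0.1, 0.4, -2.1]
opening: 0.041
gripper_force: 30.0
clock: 27.55
tool_pos: [0.6057, -0.2486, 0.0561]
orientation: [179.9, 0.0, -96.5]
force: [-0.8, -0.3, -1.0]
opening: 0.0414
gripper_force: 30.0
```

```bash
python3 -m creep '[{"grip":0.8,"delta_pos":[0,0,0.02],"rotation":[0,0,0]},{"grip":0.3,"delta_pos":[0,0,0.02],"rotation":[0,0,0]},{"grip":0.3,"delta_pos":[0,0,0.02],"rotation":[0,0,0]},{"grip":0.3,"delta_pos":[0,0,0.02],"rotation":[0,0,0]},{"grip":0.3,"delta_pos":[0,0,0.02],"rotation":[0,0,0]}]' >/dev/null; python3 -m creep '[{"grip":0.3,"delta_pos":[0,0,-0.3],"rotation":[0,0,0]},{"grip":0.3,"delta_pos":[0,0,-0.6],"rotation":[0,0,0]},{"grip":0.3,"delta_pos":[0,0,-0.8],"rotation":[0,0,0]}]'; for i in 1 2 3; do python3 -m creep '[{"grip":0.3,"delta_pos":[-0.3,0.2,0],"rotation":[0,0,0]},{"grip":0.3,"delta_pos":[-0.7,0.4,0],"rotation":[0,0,0]},{"grip":0.3,"delta_pos":[-0.94,0.52,0],"rotation":[0,0,0]}]'; done | tail -6; python3 -c "
from h import *
for n in('top','scene'): print(n,jars(n,.058)['red'],jars(n,.058)['yellow'],jars(n)['blue'],jars(n)['green'])
go([.4395,.147,.12],[180,0,-96])"
```

```text
clock: 28.35
tool_pos: [0.6068, -0.2489, 0.137]
orientation: [-179.9, -0.0, -96.4]
force: [0.9, -0.3, -0.3]
opening: 0.0612
gripper_force: 0.0
clock: 29.25
tool_pos: [0.4819, 0.051, 0.1351]
orientation: [-180.0, 0.0, -96.4]
force: [1.0, 0.0, 0.0]
opening: 0.0612
gripper_force: 0.0
top [([369.2, 155.3], 59, [0.6051, -0.2507])] [([351.2, 154.2], 66, [0.6104, -0.1954])] [([143.3, 110.9], 74, [0.7794, 0.4689]), ([167.9, 132.9], 162, [0.7018, 0.3837]), ([240.4, 212.3], 49, [0.4399, 0.1469])] [([306.3, 213.5], 48, [0.431, -0.0534])]
scene [([250.1, 202.0], 56, [0.6048, -0.2505]), ([250.8, 212.0], 52, [0.6317, -0.2213])] [([262.6, 211.5], 59, [0.6094, -0.1953]), ([263.9, 221.6], 67, [0.635, -0.1662])] [([365.2, 33.8], 186, [-0.6055, -0.6188]), ([393.4, 234.4], 66, [0.4393, 0.1471]), ([391.8, 245.3], 60, [0.475, 0.1627]), ([445.7, 347.3], 211, [0.6471, 0.403]), ([428.7, 382.6], 246, [0.7395, 0.4067])] [([300.8, 242.7], 26, [0.6221, -0.041])]
delta [-0.93   0.545  0.146] rot [ 0.    -0.    -0.006]
```

```bash
python3 -m creep '[{"grip":0.3,"delta_pos":[-0.4,0.3,0],"rotation":[0,0,0]},{"grip":0.3,"delta_pos":[-0.8,0.5,0],"rotation":[0,0,0]},{"grip":0.3,"delta_pos":[-0.93,0.54,0.2],"rotation":[0,0,0]},{"grip":0.3,"delta_pos":[-0.93,0.54,0.4],"rotation":[0,0,0]},{"grip":0.3,"delta_pos":[-0.93,0.54,0.4],"rotation":[0,0,0]}]'; python3 -c "
from h import *
print(jars('scene')['blue'][1:3]);go([.4395,.147,.042],[180,0,-96])"
```

```text
clock: 30.15
tool_pos: [0.4384, 0.1465, 0.0927]
orientation: [179.8, -0.2, -96.5]
force: [0.0, -0.7, 0.1]
opening: 0.0616
gripper_force: 0.0
[([365.0, 26.7], 75, [-0.6784, -0.6669]), ([395.6, 236.2], 20, [0.4408, 0.1552])]
delta [-0.005 -0.004  0.519] rot [ 0.001 -0.002 -0.006]
```

```bash
python3 -m creep '[{"grip":0.3,"delta_pos":[-0.01,0,0.25],"rotation":[0,0,0]},{"grip":0.3,"delta_pos":[-0.01,0,0.5],"rotation":[0,0,0]},{"grip":0.3,"delta_pos":[-0.01,0,0.51],"rotation":[0,0,0]},{"grip":0.3,"delta_pos":[-0.01,0,0.51],"rotation":[0,0,0]},{"grip":0.8,"delta_pos":[-0.01,0,0.51],"rotation":[0,0,0]}]'; python3 -m creep '[{"grip":0.8,"delta_pos":[0,0,0],"rotation":[0,0,0]},{"grip":0.8,"delta_pos":[0,0,0],"rotation":[0,0,0]},{"grip":0.8,"delta_pos":[0,0,0],"rotation":[0,0,0]},{"grip":0.8,"delta_pos":[0,0,0],"rotation":[0,0,0]}]';python3 -m creep '[{"grip":0.8,"delta_pos":[0,0,-0.3],"rotation":[0,0,0]},{"grip":0.8,"delta_pos":[0,0,-0.6],"rotation":[0,0,0]},{"grip":0.8,"delta_pos":[0,0,-0.9],"rotation":[0,0,0]},{"grip":0.8,"delta_pos":[0,0,-0.9],"rotation":[0,0,0]}]'; python3 -c "
from h import *
go([.5997,-.3005,.13],[180,0,-96])"
```

```text
clock: 30.7
tool_pos: [0.4408, 0.1489, 0.0451]
orientation: [-179.9, 0.1, -96.5]
force: [0.9, -0.0, 0.1]
opening: 0.0571
gripper_force: 0.0
clock: 31.1
tool_pos: [0.4403, 0.149, 0.0446]
orientation: [-179.9, 0.1, -96.4]
force: [-1.5, -0.7, 7.7]
opening: 0.0416
gripper_force: 30.0
clock: 31.5
tool_pos: [0.4417, 0.1501, 0.1376]
orientation: [-179.7, 0.3, -96.4]
force: [-0.3, 0.5, -0.6]
opening: 0.0417
gripper_force: 30.0
delta [ 4.301 -2.073  0.066] rot [-0.003  0.003 -0.005]
```

```bash
for i in 1 2 3 4 5; do python3 -m creep '[{"grip":0.8,"delta_pos":[0.3,-0.14,0],"rotation":[0,0,0]},{"grip":0.8,"delta_pos":[0.6,-0.28,0],"rotation":[0,0,0]},{"grip":0.8,"delta_pos":[0.86,-0.415,0],"rotation":[0,0,0]}]' >/dev/null; done; python3 -m creep '[{"grip":0.8,"delta_pos":[0,0,0],"rotation":[0,0,0]},{"grip":0.8,"delta_pos":[0,0,0.2],"rotation":[0,0,0]},{"grip":0.8,"delta_pos":[0,0,0.4],"rotation":[0,0,0]},{"grip":0.8,"delta_pos":[0,0,0.5],"rotation":[0,0,0]},{"grip":0.8,"delta_pos":[0,0,0.5],"rotation":[0,0,0]}]'; python3 -c "
from h import *
go([.5997,-.299,.067],[180,0,-96])"
```

```text
clock: 33.5
tool_pos: [0.5961, -0.3013, 0.0816]
orientation: [179.8, 0.0, -96.5]
force: [-0.4, 0.6, -1.1]
opening: 0.0417
gripper_force: 30.0
delta [-0.026 -0.033  0.146] rot [ 0.002  0.    -0.005]
```

```bash
python3 -m creep '[{"grip":0.8,"delta_pos":[-0.025,-0.033,0],"rotation":[0,0,0]},{"grip":0.8,"delta_pos":[-0.025,-0.033,0.05],"rotation":[0,0,0]},{"grip":0.8,"delta_pos":[-0.025,-0.033,0.1],"rotation":[0,0,0]},{"grip":0.8,"delta_pos":[-0.025,-0.033,0.15],"rotation":[0,0,0]},{"grip":0.8,"delta_pos":[-0.025,-0.033,0.15],"rotation":[0,0,0]}]'; python3 -m creep '[{"grip":0.8,"delta_pos":[0,0,0.04],"rotation":[0,0,0]},{"grip":0.8,"delta_pos":[0,0,0.08],"rotation":[0,0,0]},{"grip":0.8,"delta_pos":[0,0,0.11],"rotation":[0,0,0]},{"grip":0.8,"delta_pos":[0,0,0.11],"rotation":[0,0,0]}]'
```

```text
clock: 34.0
tool_pos: [0.6005, -0.2997, 0.0679]
orientation: [179.9, 0.0, -96.5]
force: [0.4, 0.2, -1.6]
opening: 0.0415
gripper_force: 30.0
clock: 34.4
tool_pos: [0.6007, -0.2998, 0.057]
orientation: [179.9, 0.0, -96.5]
force: [0.2, -0.4, -1.2]
opening: 0.041
gripper_force: 30.0
```

```bash
python3 -m creep '[{"grip":0.8,"delta_pos":[0,0,0.02],"rotation":[0,0,0]},{"grip":0.3,"delta_pos":[0,0,0.02],"rotation":[0,0,0]},{"grip":0.3,"delta_pos":[0,0,0.02],"rotation":[0,0,0]},{"grip":0.3,"delta_pos":[0,0,0.02],"rotation":[0,0,0]},{"grip":0.3,"delta_pos":[0,0,0.02],"rotation":[0,0,0]}]' >/dev/null; python3 -m creep '[{"grip":0.3,"delta_pos":[0,0,-0.3],"rotation":[0,0,0]},{"grip":0.3,"delta_pos":[0,0,-0.6],"rotation":[0,0,0]},{"grip":0.3,"delta_pos":[0,0,-0.8],"rotation":[0,0,0]}]'; for i in 1 2; do python3 -m creep '[{"grip":0.3,"delta_pos":[-0.3,0.2,0],"rotation":[0,0,0]},{"grip":0.3,"delta_pos":[-0.6,0.45,0],"rotation":[0,0,0]},{"grip":0.3,"delta_pos":[-0.75,0.65,0],"rotation":[0,0,0]}]'; done | tail -6; python3 -c "
from h import *
for n in('top','scene'): j=jars(n,.058);print(n,j['red'],j['yellow'],j['blue'],jars(n)['green'])
go([.431,-.0533,.12],[180,0,-96])"
```

```text
clock: 35.2
tool_pos: [0.6018, -0.3002, 0.1381]
orientation: [-179.9, -0.0, -96.4]
force: [0.1, -0.2, 0.3]
opening: 0.0613
gripper_force: 0.0
clock: 35.8
tool_pos: [0.4878, -0.1346, 0.1359]
orientation: [-180.0, 0.0, -96.4]
force: [0.3, -0.3, 0.2]
opening: 0.0614
gripper_force: 0.0
top [([369.1, 155.3], 59, [0.605, -0.2503])] [] [([143.3, 110.9], 74, [0.7748, 0.4635]), ([168.0, 132.8], 163, [0.698, 0.379]), ([386.4, 156.4], 54, [0.6002, -0.3031])] [([299.3, 220.0], 41, [0.4117, -0.0321])]
scene [([250.1, 202.0], 56, [0.6048, -0.2505]), ([250.8, 211.9], 51, [0.6315, -0.2215])] [([262.5, 211.6], 60, [0.6096, -0.1953]), ([263.6, 221.9], 70, [0.6362, -0.1662])] [([273.1, 9.6], 195, [-0.5213, -1.1782]), ([365.2, 33.2], 171, [-0.592, -0.6113]), ([238.8, 193.2], 50, [0.5996, -0.3033]), ([238.8, 203.6], 37, [0.63, -0.2725]), ([445.7, 347.3], 209, [0.6521, 0.4027]), ([428.8, 382.8], 244, [0.7439, 0.4065])] [([300.7, 242.7], 26, [0.6224, -0.0411])]
delta [-0.755  0.669  0.163] rot [-0.001  0.    -0.004]
```

Green has been knocked to (0.412, −0.032). I'll re-measure it before grasping.

```bash
python3 -m creep '[{"grip":0.3,"delta_pos":[-0.3,0.3,0],"rotation":[0,0,0]},{"grip":0.3,"delta_pos":[-0.4,0.4,0],"rotation":[0,0,0]},{"grip":0.3,"delta_pos":[-0.4,0.4,0],"rotation":[0,0,0]}]'; python3 -c "
from h import *
for n in('top','scene','wrist'): print(n,jars(n)['green'])
snap('wrist','w9.png')
go([.4117,-.0321,.12],[180,0,-96])"
```

```text
clock: 36.3
tool_pos: [0.4533, -0.0915, 0.136]
orientation: [-180.0, 0.0, -96.4]
force: [1.0, 0.1, 0.6]
opening: 0.0613
gripper_force: 0.0
top [([298.0, 220.0], 27, [0.412, -0.0279])]
scene [([301.1, 242.6], 30, [0.6213, -0.0406])]
wrist [([360.7, 235.9], 208, [0.4187, -0.0636]), ([176.2, 241.2], 104, [0.5843, -0.0763]), ([362.5, 265.7], 178, [0.4189, -0.0331])]
delta [-0.551  0.494  0.158] rot [-0.    -0.    -0.005]
```

View pics/w9.png

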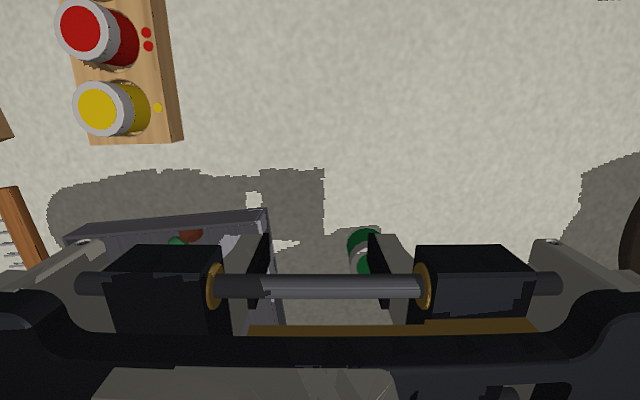

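The wrist view shows the green jar upright at about (365,255), half hidden by a finger. I'll shift to see it clear.

```bash
python3 -m creep '[{"grip":0.3,"delta_pos":[0.1,0.4,0],"rotation":[0,0,0]},{"grip":0.3,"delta_pos":[0.3,0.4,0],"rotation":[0,0,0]},{"grip":0.3,"delta_pos":[0.3,0.4,0],"rotation":[0,0,0]},{"grip":0.3,"delta_pos":[0.3,0.4,0],"rotation":[0,0,0]}]'; python3 -c "
from h import *
for n in('top','scene','wrist'): print(n,jars(n)['green'])
snap('wrist','w10.png')"
```

```text
clock: 36.9
tool_pos: [0.4111, -0.1179, 0.1358]
orientation: [-180.0, -0.0, -96.6]
force: [0.1, 0.7, 0.2]
opening: 0.0612
gripper_force: 0.0
top []
scene [([301.1, 242.6], 30, [0.6213, -0.0406])]
wrist [([328.1, 261.9], 159, [0.4065, -0.0661]), ([317.9, 266.9], 17, [0.4163, -0.0619]), ([327.9, 301.8], 166, [0.4111, -0.022])]
```

View pics/w10.png

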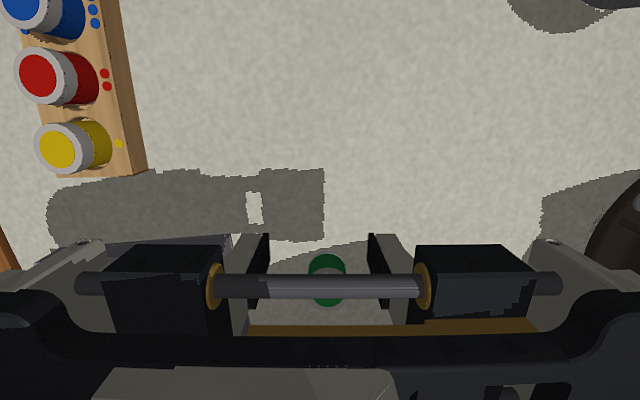

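```bash
python3 -m creep '[{"grip":0.3,"delta_pos":[-0.4,0,0],"rotation":[0,0,0]},{"grip":0.3,"delta_pos":[-0.8,0.08,0],"rotation":[0,0,0]},{"grip":0.3,"delta_pos":[-0.9,0.1,0],"rotation":[0,0,0]},{"grip":0.3,"delta_pos":[-0.9,0.1,0],"rotation":[0,0,0]}]'; python3 -c "
from h import *
for n in('top','scene','wrist'): print(n,jars(n)['green'])
snap('wrist','w11.png')
go([.4117,-.0321,.042],[180,0,-96])"
```

```text
clock: 37.5
tool_pos: [0.4109, -0.0252, 0.1358]
orientation: [-180.0, 0.0, -96.3]
force: [-0.8, -0.1, -0.4]
opening: 0.0611
gripper_force: 0.0
top []
scene [([301.1, 242.6], 30, [0.6213, -0.0406])]
wrist [([315.9, 176.1], 176, [0.4078, -0.0566])]
delta [ 0.047 -0.016  0.936] rot [ 0.    -0.    -0.005]
```

View pics/w11.png

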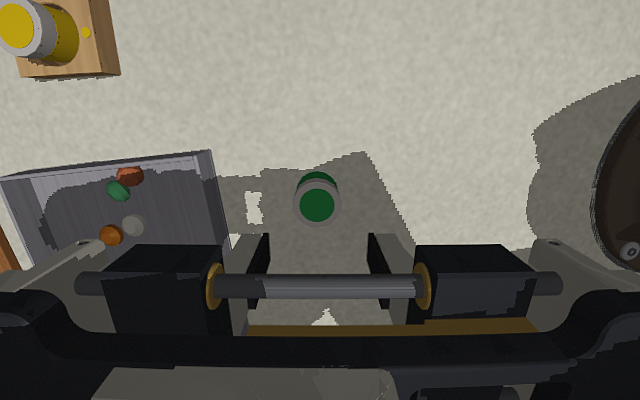

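The green lid is clear at (317,203), and the pebbles lie in the tray.

```bash
python3 -c "
from h import *
s=ctrl.snapshot('wrist');p=px2w(s,(317,203),.048)[0];print(p);go([p[0],p[1]+.001,.042],[180,0,-96])"
```

```text
[ 0.4094917 -0.0338498  0.048    ]
delta [0.056 0.005 0.936] rot [ 0.    -0.    -0.006]
```

```bash
python3 -m creep '[{"grip":0.3,"delta_pos":[0.06,0,0.3],"rotation":[0,0,0]},{"grip":0.3,"delta_pos":[0.06,0,0.6],"rotation":[0,0,0]},{"grip":0.3,"delta_pos":[0.06,0,0.92],"rotation":[0,0,0]},{"grip":0.3,"delta_pos":[0.06,0,0.92],"rotation":[0,0,0]},{"grip":0.3,"delta_pos":[0.06,0,0.92],"rotation":[0,0,0]}]'; python3 -m creep '[{"grip":0.8,"delta_pos":[0,0,0],"rotation":[0,0,0]},{"grip":0.8,"delta_pos":[0,0,0],"rotation":[0,0,0]},{"grip":0.8,"delta_pos":[0,0,0],"rotation":[0,0,0]},{"grip":0.8,"delta_pos":[0,0,0],"rotation":[0,0,0]},{"grip":0.8,"delta_pos":[0,0,0],"rotation":[0,0,0]}]';python3 -m creep '[{"grip":0.8,"delta_pos":[0,0,-0.3],"rotation":[0,0,0]},{"grip":0.8,"delta_pos":[0,0,-0.6],"rotation":[0,0,0]},{"grip":0.8,"delta_pos":[0,0,-0.9],"rotation":[0,0,0]},{"grip":0.8,"delta_pos":[0,0,-0.9],"rotation":[0,0,0]}]'; python3 -c "
from h import *
go([.5942,-.353,.13],[180,0,-96])"
```

```text
clock: 38.25
tool_pos: [0.4098, -0.0333, 0.0438]
orientation: [179.9, -0.1, -96.5]
force: [0.7, 0.3, 0.6]
opening: 0.0615
gripper_force: 0.0
clock: 38.75
tool_pos: [0.4107, -0.0323, 0.0447]
orientation: [-179.9, 0.0, -96.4]
force: [-1.4, 0.6, 8.9]
opening: 0.0414
gripper_force: 30.0
clock: 39.15
tool_pos: [0.4123, -0.0319, 0.1376]
orientation: [-179.6, 0.2, -96.4]
force: [1.1, 0.2, -1.3]
opening: 0.0417
gripper_force: 30.0
delta [ 2.988 -2.166  0.082] rot [-0.004  0.002 -0.005]
```

```bash
for i in 1 2 3 4; do python3 -m creep '[{"grip":0.8,"delta_pos":[0.3,-0.2,0],"rotation":[0,0,0]},{"grip":0.8,"delta_pos":[0.55,-0.4,0],"rotation":[0,0,0]},{"grip":0.8,"delta_pos":[0.745,-0.54,0],"rotation":[0,0,0]}]' >/dev/null; done; python3 -m creep '[{"grip":0.8,"delta_pos":[0,0,0],"rotation":[0,0,0]},{"grip":0.8,"delta_pos":[0,0,0.2],"rotation":[0,0,0]},{"grip":0.8,"delta_pos":[0,0,0.4],"rotation":[0,0,0]},{"grip":0.8,"delta_pos":[0,0,0.5],"rotation":[0,0,0]},{"grip":0.8,"delta_pos":[0,0,0.5],"rotation":[0,0,0]}]'; python3 -c "
from h import *
go([.5942,-.353,.067],[180,0,-96])"
```

```text
clock: 40.85
tool_pos: [0.5897, -0.3522, 0.0817]
orientation: [179.8, 0.1, -96.5]
force: [-0.5, 0.5, -1.4]
opening: 0.0413
gripper_force: 30.0
delta [ 0.003 -0.046  0.147] rot [ 0.002  0.001 -0.005]
```

```bash
python3 -m creep '[{"grip":0.8,"delta_pos":[0,-0.04,0],"rotation":[0,0,0]},{"grip":0.8,"delta_pos":[0,-0.04,0.05],"rotation":[0,0,0]},{"grip":0.8,"delta_pos":[0,-0.04,0.1],"rotation":[0,0,0]},{"grip":0.8,"delta_pos":[0,-0.04,0.15],"rotation":[0,0,0]},{"grip":0.8,"delta_pos":[0,-0.04,0.15],"rotation":[0,0,0]}]'; python3 -m creep '[{"grip":0.8,"delta_pos":[0,0,0.04],"rotation":[0,0,0]},{"grip":0.8,"delta_pos":[0,0,0.08],"rotation":[0,0,0]},{"grip":0.8,"delta_pos":[0,0,0.11],"rotation":[0,0,0]},{"grip":0.8,"delta_pos":[0,0,0.11],"rotation":[0,0,0]}]'
```

```text
clock: 41.35
tool_pos: [0.5944, -0.3533, 0.0678]
orientation: [179.9, 0.0, -96.5]
force: [-0.1, -0.9, -1.7]
opening: 0.0414
gripper_force: 30.0
clock: 41.75
tool_pos: [0.5946, -0.3534, 0.057]
orientation: [179.9, 0.0, -96.5]
force: [0.1, -0.8, -0.2]
opening: 0.0416
gripper_force: 30.0
```

```bash
python3 -m creep '[{"grip":0.8,"delta_pos":[0,0,0.02],"rotation":[0,0,0]},{"grip":0.3,"delta_pos":[0,0,0.02],"rotation":[0,0,0]},{"grip":0.3,"delta_pos":[0,0,0.02],"rotation":[0,0,0]},{"grip":0.3,"delta_pos":[0,0,0.02],"rotation":[0,0,0]},{"grip":0.3,"delta_pos":[0,0,0.02],"rotation":[0,0,0]}]' >/dev/null; python3 -m creep '[{"grip":0.3,"delta_pos":[0,0,-0.3],"rotation":[0,0,0]},{"grip":0.3,"delta_pos":[0,0,-0.6],"rotation":[0,0,0]},{"grip":0.3,"delta_pos":[0,0,-1],"rotation":[0,0,0]}]'; for i in 1 2; do python3 -m creep '[{"grip":0.3,"delta_pos":[-0.3,0.2,0],"rotation":[0,0,0]},{"grip":0.3,"delta_pos":[-0.7,0.45,0],"rotation":[0,0,0]},{"grip":0.3,"delta_pos":[-1,0.65,0],"rotation":[0,0,0]},{"grip":0.3,"delta_pos":[-1,0.65,0],"rotation":[0,0,0]}]'; done | tail -6; python3 -c "
from h import *
for n in('top','scene'): j=jars(n,.058);print(n,j)
a=snap('scene')['color'];cv2.imwrite('pics/s12.png',cv2.convertScaleAbs(cv2.resize(a[150:350,200:500],(800,533),interpolation=cv2.INTER_CUBIC)[:,:,::-1],alpha=1.4))"
```

```text
clock: 42.55
tool_pos: [0.5941, -0.3532, 0.1553]
orientation: [179.8, 0.0, -96.5]
force: [1.1, 0.1, -0.7]
opening: 0.0612
gripper_force: 0.0
clock: 43.35
tool_pos: [0.4869, -0.1379, 0.1563]
orientation: [-180.0, 0.0, -96.3]
force: [0.5, 0.3, 0.3]
opening: 0.0609
gripper_force: 0.0
top {'yellow': [], 'red': [([368.8, 155.1], 67, [0.6059, -0.2495])], 'blue': [([143.3, 110.9], 75, [0.775, 0.4635]), ([168.0, 132.8], 164, [0.6983, 0.3791]), ([386.4, 156.4], 54, [0.6002, -0.3031])], 'green': [([403.0, 157.8], 41, [0.5943, -0.3537])]}
scene {'yellow': [([262.7, 211.7], 63, [0.6098, -0.1946]), ([263.7, 221.8], 70, [0.6358, -0.1662])], 'red': [([250.1, 202.0], 56, [0.6048, -0.2505]), ([250.7, 211.9], 51, [0.6319, -0.2216])], 'blue': [([271.5, 8.9], 79, [-0.5233, -1.1921]), ([281.0, 5.2], 36, [-0.5974, -1.1867]), ([261.3, 10.5], 22, [-0.4708, -1.2208]), ([365.3, 27.1], 86, [-0.6541, -0.6508]), ([365.7, 37.7], 39, [-0.5494, -0.5813]), ([238.8, 193.2], 50, [0.5996, -0.3033]), ([238.6, 203.6], 39, [0.6303, -0.2729]), ([445.8, 347.3], 208, [0.6521, 0.4027]), ([429.0, 382.9], 232, [0.7437, 0.4071])], 'green': [([228.6, 184.8], 39, [0.5937, -0.3542]), ([300.8, 242.7], 25, [0.6277, -0.0361])]}
```

View pics/s12.png

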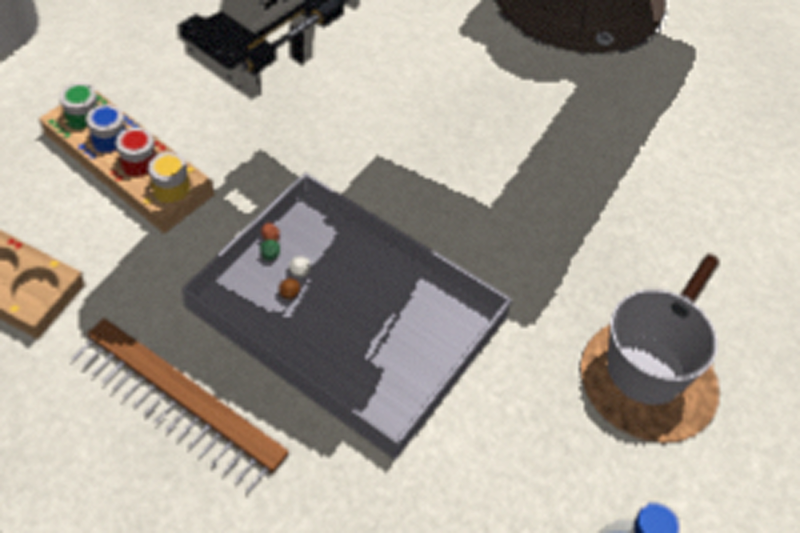

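The final picture shows all four jars seated in their own pockets (170,175), (135,145), (105,125) and (78,102). The four pebbles are in the tray and the pot stands upright on the mat at (660,340). The gripper is clear of everything.

```bash
python3 -c "
from plant import ctrl
print(ctrl.close_job())"
```

```text
the job is handed in; nothing more can be done
None
```

The job is handed in at about 43 s on the robot clock, with no verdict returned: in the last camera views all four pebbles lie in the tray, the empty pot stands upright on the mat about 9 mm off centre, and the yellow, red, blue and green jars sit in their own pockets.

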